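Slide a biscuit tile along the rail into the corner of the stencil jig

TASK

Load the bare terracotta tile into the stencil-spraying jig by pushing it, without picking it up or squeezing it: push it across the board until one edge lies flat against the long aluminium rail, then, keeping it against the rail, slide it along into the corner pocket at the foot of the open stencil frame until it sits flat and square, fully home against both the rail and the end stop. The fired clay is brittle, so push gently and never lift it off the board, leave everything else where it is, and finish with the hand clear.

Things in the scene. Friction and masses are not known exactly. Their poses are not given: they have to be found in the camera images.
- tile: bare terracotta (orange-brown) square tile lying flat on the slate-grey jig board, 60 x 60 x 10 mm thick, about 70 g, the only terracotta tile outside the crate; origin at the centre of its underside, x and y parallel to its edges, z up. It starts turned up to 0.5 rad from square to the rail. It slides on the board with a friction coefficient of about 0.4. All four ways of turning it are equally good.
- jig: stencil-spraying jig fixed to the bench: slate-grey faced board 260 (x) by 440 (y) mm, its surface 18 mm above the bench. Origin at the centre of its underside; x points across the board to the rail (roughly away from the robot), y along the rail away from the pocket, z up. The aluminium strips on it are 8 mm high, 25 mm wide (tops 2 mm below a flat tile's top).
- home (a point): where the centre of the tile's underside belongs when the tile is fully home in the corner pocket: on the board's surface at jig x = +20, y = -90 mm, 30 mm from the rail's inner face and 30 mm from the end stop's. The pocket between rail and cheek is 64 mm wide, closed by the end stop at -y, open to +y. Axes as the jig's
- rail_end (a point): long aluminium rail with a scale; this point is its open end, at the foot of its inner face (jig x = +50, y = +200 mm). From here the straight inner face runs along jig -y at x = +50 mm to the end stop. Axes as the jig's
- end_stop (a point): end stop strip; this point is the foot of its inner face at the corner with the rail (jig x = +50, y = -120 mm). Its inner face runs from here along jig -x to x = -39 mm. Axes as the jig's
- cheek (a point): short strip opposite the rail, the pocket's other side; this point is the foot of its inner face at its mouth (jig x = -14, y = -102 mm). It runs from here to the end stop at y = -120 mm; a flared lead-in goes on to y = -87 mm, slanting away from the rail to x = -22 mm and beyond. The outer 27 mm of a seated tile's side stand clear of it. Axes as the jig's
- hinge (a point): stencil frame, dark steel with a brass sheet, 178 mm wide (jig x = -69 to +109 mm), fixed swung open. This point is the middle of its hinge, 33 mm above the bench at jig y = -190 mm; from there it leans away from the pocket to y = -300 mm at 190 mm above the bench. A thin stay stands at x = +112 mm, from y = -150 mm. Axes as the jig's
- blue_tile: finished tile glazed blue, 60 x 60 x 10 mm, lying on the board near its robot-side edge, beside the pocket; origin at the centre of its underside; leave alone
- stain_jar: small amber glass jar with black lid, 40 mm diameter, 50 mm high, on the board behind the rail; origin at the centre of its underside; leave alone
- cup: white cup, 72 mm across, 62 mm high, standing on the banding wheel (120 mm high) to the left; origin at the centre of its underside; leave alone
- brush: brush 200 mm long lying on the bench to the left, near the robot; origin near its middle; leave alone
- glaze_jar: white plastic jar, 80 mm diameter, 100 mm high, on the bench to the right; origin at the centre of its underside; leave alone
Things that resemble listed ones, but are neither listed nor needed, are in the scene too. Several things have the shape of the tile; the one meant has the colours described above.

How it is judged:
On the way:
1. the tile lies flat and square against the long rail (gap under 4 mm), still well clear of the pocket (more than 90 mm from home along the rail) (x of tile in the frame of home between -0.004 and 0.003 m and (angle between the x axis of tile and the x axis of jig, either way round below 0.06 rad or angle between the x axis of tile and the y axis of jig, either way round below 0.06 rad) and y of tile in the frame of home above 0.09 m), for 0.2 s.
At the end, for the whole second after the job is handed in: The terracotta tile lies flat on the board (within 2 mm and 0.04 rad), square to the jig within 0.05 rad, within 2.5 mm of the rail and within 2.5 mm of the end stop, at rest (x of tile in the frame of home between -0.0025 and 0.002 m and y of tile in the frame of home between -0.002 and 0.0025 m and z of tile in the frame of home between -0.002 and 0.002 m and (angle between the x axis of tile and the x axis of jig, either way round below 0.05 rad or angle between the x axis of tile and the y axis of jig, either way round below 0.05 rad) and angle between tile's own z axis and vertical below 0.04 rad and linear speed of tile below 0.01 m/s); the robot touches nothing.
It fails at once if the tile is lifted more than 5 mm off the board or tipped by more than 0.15 rad (z of tile in the frame of home above 0.005 m or angle between tile's own z axis and vertical above 0.15 rad).
It fails at once if within 80 mm of home along the rail, the tile is more than 6 mm away from the rail (y of tile in the frame of home below 0.08 m and x of tile in the frame of home below -0.006 m).
It fails at once if the fingers press on the tile with more than 30 N in all, as when squeezing it (contact force between the fingers and tile above 30 N).
It fails at once if another thing is moved by more than 10 mm (distance of any of blue_tile, stain_jar, cup, brush, glaze_jar from where it was at the start of the episode above 0.01 m).
It also fails if it takes over 61 s, if anything falls off the work surface, if the arm or the gripper's body presses on something with over 40 N, if the wrist force passes 120 N, or if a joint passes its speed limit or range.

ROBOT

A 7-joint arm with a two-finger parallel gripper is mounted at the origin on the work surface. World frame = base frame: x ahead of the robot, y to its left, z up, the work surface at z = 0. Lengths are in m, angles in rad, forces in N, time in s.
With the tool pointing down it reaches from about 0.4 to 0.875 m from the base axis. Payload 19.3 kg.
Tool frame: the origin (TCP) lies at the very end of the fingers, on their centre line; the grasp point (between the pads) lies 19 mm behind it; z points along the fingers, y is the direction in which the jaws open and shut (so a half turn about z gives the same grasp; the last joint's range is limited). The gripper opens to 85 mm and grips with 20 to 120 N. Pads are 22 mm wide; open, the fingers measure 114 mm over their backs; the gripper's body (76 mm by 85 mm) begins 54 mm behind the grasp point. The pads swing forward as they close: fully open they stand 13 mm farther back than shut.
Start: joints at [1.252, 0.521, -0.036, 1.599, 0.021, 1.021, -0.113], TCP at [0.154, -0.606, 0.196] pointing down, gripper open.
Joint ranges: [-2.91, 2.91], [-0.3, 2.13], [-1.5, 1.42], [0.17, 2.43], [-1.26, 4.41], [0.16, 1.93], [-2.52, 2.52]. Speed limits (rad/s): [1.89, 1.89, 2.39, 2.39, 3.01, 3.01, 3.01].

INTERFACE

Orientations are given as [roll, pitch, yaw] about the fixed x, y, z axes, in that order (R = Rz(yaw) Ry(pitch) Rx(roll)).
In Python, from workcell import bot gives the robot as it stands.
- The arm moves only by the tool apply_moves, never from a script. Its argument "commands" is a list of rows, each an object with "travel": the shift along the tool's x, y, z in m, a list of three; "twist": the turn, a rotation vector about the tool's x, y, z in degrees, a list of three; "claw": the finger opening in m, from 0 to 0.0854. A call has 1 to 10 rows; each row is the pose to reach, as a shift and turn from the pose commanded when the call began, along the tool's axes at that moment; what a row does not reach only later rows make up. A row lasts 1/10 s, in which the tool goes at most 50 mm and 8.59 degrees, less where a joint would pass 70% of its speed; a pose out of reach is approached as far as the arm can. A call with a gripper value outside its range is refused whole. The fingers move at their own pace and stop on an object; "force" is the grip in N (left out, the last holds). Time passes only in rows, so rows that repeat a pose let the fingers close. It gives the time, the measured TCP pose, the force and the opening at its end, in the units of the state.
- bot.observe(): the state, without advancing time (a new reading comes with each control period).
- bot.grab_frame(name): name is "scene" or "side" or "wrist"; returns a dict with "frame" (400x640x3 uint8, blue, green, red), "fx", "fy", "cx", "cy" (pixels), "dist" ([k1, k2, p1, p2, k3] as OpenCV has them; the pictures are not rectified), "pose" (4x4, takes a point from camera to world coordinates); the wrist camera has in their place "tool_from_camera" (4x4, takes a point from camera to tool coordinates, whose origin is the TCP and whose axes are the flange's). Camera axes: x right, y up, looking along -z (the intrinsics and any distortion apply to the point x, -y, -z); pixel columns grow to the right and rows downward; lengths in m; the calibration is good to about 2 mm. A picture is of the moment at which its call begins: read the wrist's pose just before it. There is no depth.
- bot.job_done(): hands the job in, once; it reports no verdict.
The state is a dict: "clock": time; "qpos": joint angles; "qd": joint speeds; "joint_efforts": joint torques, N m; "position": TCP position; "tool_rot": TCP orientation; "force": force on the tool from outside, world axes, zero at the start; "moment": the same for the moment, N m; "grip_width": finger opening in m.
Only numpy, scipy, OpenCV 4.12 (cv2) and the standard library are available. Lean on these libraries where they do the work, as an engineer would, in place of code of your own. Each camera call takes 0.05 s, during which the arm holds its last target.

## Working session

There is one attempt and no reset: what is moved stays moved. The work goes in short steps, Python scripts to look and compute and a tool call to move; the robot and the scene stay as the last step left them, time stands still between calls to the robot, and variables do not carry over. Pictures are saved under pics/ and viewed, and the job is handed in when it is done.

Besides the shell and the picture viewer there is one more tool, called by a JSON object that holds its "method" and its "body". apply_moves: Moves the arm, as the interface text tells. Its arguments: {"type":"object","properties":{"commands":{"type":"array"},"force":{"type":"number"}},"required":["commands"]}

```bash
mkdir -p pics; ls; python3 - <<'E'
from workcell import bot
import cv2,json,pickle
s=bot.observe()
for k in s: print(k,s[k])
D={}
for n in ["scene","side","wrist"]:
    f=bot.grab_frame(n); D[n]=f
    cv2.imwrite(f"pics/{n}0.png",f["frame"])
    print(n,{k:f[k] for k in f if k!="frame"})
pickle.dump(D,open("d0.pkl","wb"))
E
```

```text
pics
clock 0.0
qpos [ 1.25178424  0.52200457 -0.03628502  1.59999318  0.02119975  1.02112962
 -0.11280797]
qd [-0.00134851  0.0006263   0.00014343 -0.00125528  0.00100858 -0.00078967
  0.00046562]
joint_efforts [-7.99352856e-04 -9.27121997e+01  1.97940476e+00 -3.69943106e+01
  1.78453390e-02  8.16844928e-03  5.36215134e-05]
position [ 0.15375034 -0.60540104  0.19593744]
tool_rot [-3.14044742e+00  1.04054342e-04  2.48757057e-01]
force [-0.05180242 -0.57078445  0.78905152]
moment [0.07031662 0.07703664 0.0292814 ]
grip_width 0.08544928490766975
scene {'fx': 517.2817749923537, 'fy': 517.2817749923537, 'cx': 318.19374596356954, 'cy': 201.75757073271424, 'dist': array([-0.00368446,  0.        ,  0.        ,  0.        ,  0.        ]), 'pose': array([[-7.03335293e-01, -6.05844849e-01,  3.71848740e-01,
         1.20838024e+00],
       [ 7.10857719e-01, -6.00077940e-01,  3.66862057e-01,
         6.34209296e-01],
       [ 8.76738214e-04,  5.22358579e-01,  8.52725481e-01,
         1.60778739e+00],
       [ 0.00000000e+00,  0.00000000e+00,  0.00000000e+00,
         1.00000000e+00]])}
side {'fx'
[... 281 characters left out ...]
2586906,  1.37866005],
       [ 0.02251978,  0.82751878,  0.56098621,  1.04579135],
       [ 0.        ,  0.        ,  0.        ,  1.        ]])}
wrist {'fx': 319.85427841532083, 'fy': 319.85427841532083, 'cx': 317.9538003158853, 'cy': 197.54940494398122, 'dist': array([-0.02823328,  0.        ,  0.        ,  0.        ,  0.        ]), 'tool_from_camera': array([[ 2.84805645e-04,  9.54490609e-01,  2.98240836e-01,
         7.67756070e-02],
       [ 9.99999948e-01, -3.16350489e-04,  5.74969566e-05,
         9.05611295e-04],
       [ 1.49228939e-04,  2.98240804e-01, -9.54490650e-01,
        -1.77209271e-01],
       [ 0.00000000e+00,  0.00000000e+00,  0.00000000e+00,
         1.00000000e+00]])}
```

View pics/scene0.png

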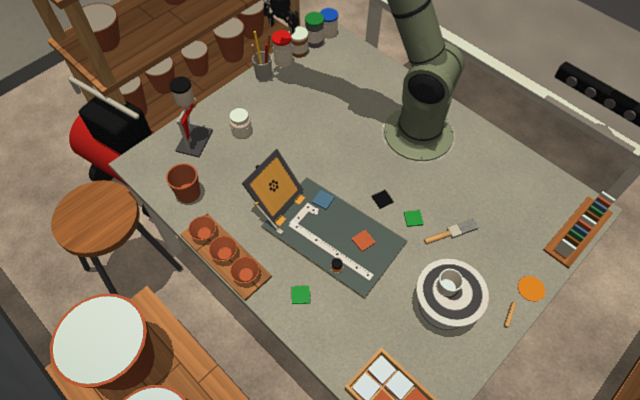

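View pics/side0.png

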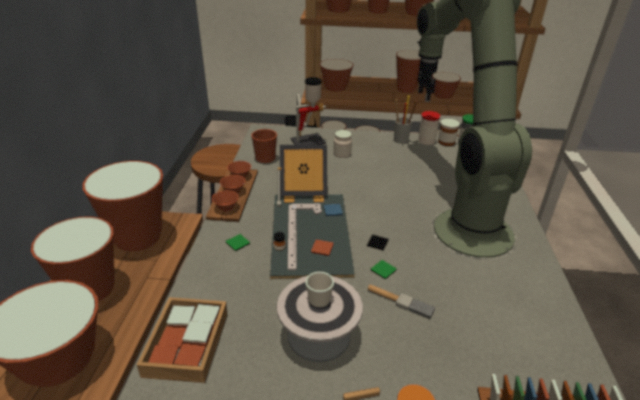

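View pics/wrist0.png

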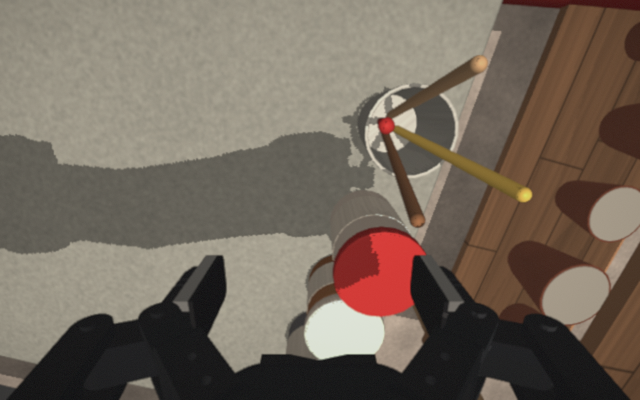

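```bash
cat > h.py <<'E'
import numpy as np,cv2,pickle
from scipy.spatial.transform import Rotation as R
def K(f): return np.array([[f["fx"],0,f["cx"]],[0,f["fy"],f["cy"]],[0,0,1]])
def toolT(s):
    T=np.eye(4);T[:3,:3]=R.from_euler('xyz',s["tool_rot"]).as_matrix();T[:3,3]=s["position"];return T
def pose(f,s=None):
    return f["pose"] if "pose" in f else toolT(s)@f["tool_from_camera"]
def ray(f,uv,z,s=None):
    P=pose(f,s); n=cv2.undistortPoints(np.array(uv,float).reshape(-1,1,2),K(f),f["dist"]).reshape(-1,2)
    d=np.c_[n[:,0],-n[:,1],-np.ones(len(n))]@P[:3,:3].T
    o=P[:3,3]; t=(np.broadcast_to(z,len(n))-o[2])/d[:,2]
    return o+d*t[:,None]
def proj(f,X,s=None):
    P=pose(f,s); X=np.atleast_2d(X); c=(X-P[:3,3])@P[:3,:3]
    c=c*[1,-1,-1]
    return cv2.projectPoints(c.reshape(-1,1,3),np.zeros(3),np.zeros(3),K(f),f["dist"])[0].reshape(-1,2)
def crop(f,name,x0,y0,x1,y1,k):
    cv2.imwrite(name,cv2.resize(f["frame"][y0:y1,x0:x1],None,fx=k,fy=k,interpolation=cv2.INTER_CUBIC))
E
python3 - <<'E'
from h import *
D=pickle.load(open("d0.pkl","rb"))
crop(D["scene"],"pics/sc1.png",240,140,420,300,4.4)
crop(D["side"],"pics/sd1.png",250,180,370,290,5)
E
```

```text
(no output)
```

View pics/sc1.png

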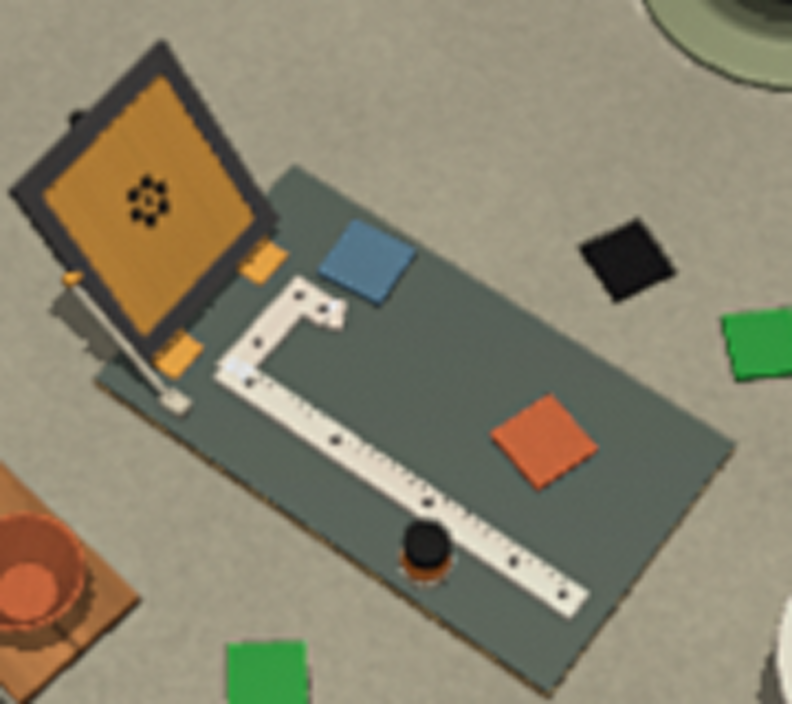

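View pics/sd1.png

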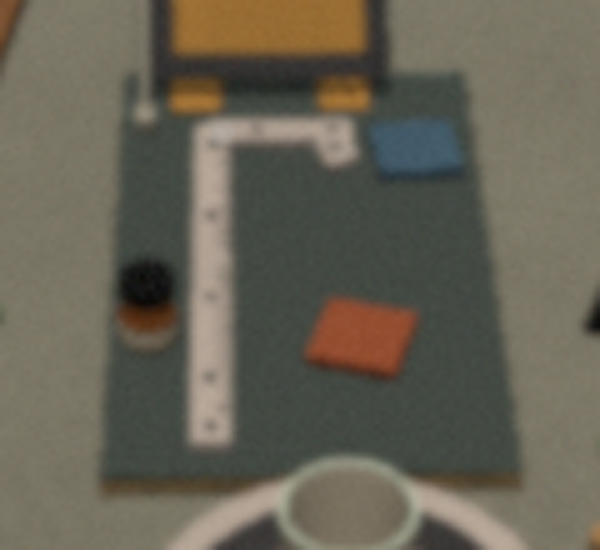

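```bash
python3 - <<'E'
from h import *
from scipy.optimize import least_squares
D=pickle.load(open("d0.pkl","rb"));f=D["scene"];g=D["side"]
c=np.array([[293,165],[735,445],[550,697],[95,380],[588,594],[573,617],[545,396],[600,446],[540,489],[491,435],[415,254],[362,218]],float)
uv=np.array([240,140])+(c+.5)/4.4-.5
z=[.018]*4+[.026]*2+[.028]*6
P=ray(f,uv,z);print(P.round(4))
J=np.array([[-.13,-.22],[-.13,.22],[.13,.22],[.13,-.22],[.05,.2],[.075,.2]])
sc=np.array([[127,73],[465,73],[521,475],[102,478],[188,445],[232,444]],float)  # side
juv=np.array([250,180])+(sc+.5)/5-.5
Jg=np.array([[.13,-.22],[-.13,-.22],[-.13,.22],[.13,.22],[.075,.2],[.05,.2]])
def xf(p,J): 
    c,s=np.cos(p[2]),np.sin(p[2]); return J@np.array([[c,s],[-s,c]])+p[:2]
zz=np.array(z[:6]); zg=np.array([.018]*4+[.026]*2)
def res(p,which):
    r=[]
    if 0 in which: r.append((proj(f,np.c_[xf(p,J),zz])-uv[:6]).ravel())
    if 1 in which: r.append((proj(g,np.c_[xf(p,Jg),zg])-juv).ravel())
    return np.concatenate(r)
for w in ([0],[1],[0,1]):
    s=least_squares(res,[.6,0,0],args=(w,),loss='soft_l1');print(w,s.x,res(s.x,w).round(1))
p=s.x
th=p[2];Rm=np.array([[np.cos(th),-np.sin(th)],[np.sin(th),np.cos(th)]])
T=P[6:10,:2];print("tile jig", ((T-p[:2])@Rm).round(4), ((T.mean(0)-p[:2])@Rm))
tc=np.array([[333,297],[418,308],[393,378],[305,357]],float)
S=ray(g,np.array([250,180])+(tc+.5)/5-.5,[.028,.028,.018,.028]);print("side tile",((S[:,:2]-p[:2])@Rm).round(4))
E
```

```text
[[ 0.4702 -0.1568  0.018 ]
 [ 0.4126  0.2777  0.018 ]
 [ 0.6691  0.3139  0.018 ]
 [ 0.7264 -0.1216  0.018 ]
 [ 0.5912  0.2813  0.026 ]
 [ 0.613   0.2856  0.026 ]
 [ 0.4895  0.1458  0.028 ]
 [ 0.4922  0.2058  0.028 ]
 [ 0.5526  0.1975  0.028 ]
 [ 0.5448  0.139   0.028 ]
 [ 0.4663 -0.0183  0.028 ]
 [ 0.4718 -0.0737  0.028 ]]
[0] [0.56870329 0.07773252 0.13524611] [-0.1 -0.2  0.6 -0.3  0.1 -0.4 -0.4 -0.   0.3  0.3 -0.5  0.7]
[1] [0.56442501 0.08000623 0.12849273] [-0.2  0.2  0.4 -0.2  0.6 -0.5 -0.7  0.2  0.3  0.  -0.4  0.1]
[0, 1] [0.56659907 0.07835543 0.13257787] [ 0.6 -0.5  1.1 -0.4  0.5 -0.6  0.2 -0.5  0.7  0.1 -0.1  0.5 -0.9  0.
 -0.3 -0.5  0.2 -1.  -1.1 -0.2 -0.1 -0.3 -0.7 -0.3]
tile jig [[-0.0675  0.077 ]
 [-0.0569  0.1362]
 [ 0.0019  0.12  ]
 [-0.0136  0.063 ]] [-0.03403045  0.09905141]
side tile [[-0.0195  0.0631]
 [-0.0753  0.0757]
 [-0.0557  0.1334]
 [ 0.0007  0.1233]]
```

```bash
cat >> h.py <<'E'
JIG=np.array([.5675,.078,.133])
def j2w(x,y,z,J=None):
    J=JIG if J is None else J
    c,s=np.cos(J[2]),np.sin(J[2]); return np.array([J[0]+c*x-s*y,J[1]+s*x+c*y,z])
def w2j(p,J=None):
    J=JIG if J is None else J
    c,s=np.cos(J[2]),np.sin(J[2]); d=np.array(p)[...,:2]-J[:2]; return d@np.array([[c,-s],[s,c]])
def tomove(s,target,yaw=None):
    T=toolT(s); t=T[:3,:3].T@(np.array(target)-T[:3,3])
    Rt=R.from_euler('xyz',[np.pi,0,JIG[2] if yaw is None else yaw]).as_matrix()
    return t.round(4), np.degrees(R.from_matrix(T[:3,:3].T@Rt).as_rotvec()).round(2)
E
python3 - <<'E'
from h import *
from workcell import bot
s=bot.observe()
print(tomove(s,[.42,-.25,.28]),j2w(-.06,.09,.25)); print(tomove(s,j2w(-.06,.09,.25)))
E
```

```text
(array([ 0.3455, -0.2791, -0.0837]), array([-0.05,  0.  ,  6.63])) [0.49609515 0.15924867 0.25      ]
(array([ 0.52  , -0.657 , -0.0534]), array([-0.05,  0.  ,  6.63]))
```

{"method": "apply_moves", "body": {"commands": [{"travel": [0.0,0.0,-0.05],"twist": [0,0,0],"claw": 0.034},{"travel": [0.345,-0.279,-0.084],"twist": [0,0,6.6],"claw": 0.034},{"travel": [0.345,-0.279,-0.084],"twist": [0,0,6.6],"claw": 0.034},{"travel": [0.345,-0.279,-0.084],"twist": [0,0,6.6],"claw": 0.034},{"travel": [0.345,-0.279,-0.084],"twist": [0,0,6.6],"claw": 0.034},{"travel": [0.345,-0.279,-0.084],"twist": [0,0,6.6],"claw": 0.034},{"travel": [0.345,-0.279,-0.084],"twist": [0,0,6.6],"claw": 0.034},{"travel": [0.345,-0.279,-0.084],"twist": [0,0,6.6],"claw": 0.034},{"travel": [0.345,-0.279,-0.084],"twist": [0,0,6.6],"claw": 0.034},{"travel": [0.345,-0.279,-0.084],"twist": [0,0,6.6],"claw": 0.034}]}}

```text
clock: 1.15
position: [0.4206, -0.2482, 0.2808]
tool_rot: [3.142, -0.0, 0.134]
force: [0.3, -0.6, -0.4]
grip_width: 0.0341
```

```bash
python3 - <<'E'
from h import *
from workcell import bot
s=bot.observe();print(s["clock"],s["position"],s["tool_rot"],s["grip_width"])
print(tomove(s,j2w(-.06,.09,.25)))
E
```

```text
1.15 [ 0.42058343 -0.24821175  0.28079653] [ 3.14152706e+00 -2.82487728e-04  1.34169534e-01] 0.03411798492447749
(array([ 0.1293, -0.3937,  0.0308]), array([ 0.  , -0.02,  0.07]))
```

{"method": "apply_moves", "body": {"commands": [{"travel": [0.129,-0.394,0.031],"twist": [0,0,0],"claw": 0.034},{"travel": [0.129,-0.394,0.031],"twist": [0,0,0],"claw": 0.034},{"travel": [0.129,-0.394,0.031],"twist": [0,0,0],"claw": 0.034},{"travel": [0.129,-0.394,0.031],"twist": [0,0,0],"claw": 0.034},{"travel": [0.129,-0.394,0.031],"twist": [0,0,0],"claw": 0.034},{"travel": [0.129,-0.394,0.031],"twist": [0,0,0],"claw": 0.034},{"travel": [0.129,-0.394,0.031],"twist": [0,0,0],"claw": 0.034},{"travel": [0.129,-0.394,0.031],"twist": [0,0,0],"claw": 0.034},{"travel": [0.129,-0.394,0.031],"twist": [0,0,0],"claw": 0.034},{"travel": [0.129,-0.394,0.031],"twist": [0,0,0],"claw": 0.034}]}}

```text
clock: 2.15
position: [0.4945, 0.1601, 0.2489]
tool_rot: [-3.141, 0.001, 0.138]
force: [0.4, -0.9, -1.4]
grip_width: 0.0341
```

```bash
python3 - <<'E'
from h import *
from workcell import bot
s=bot.observe();f=bot.grab_frame("wrist");pickle.dump((s,f),open("d1.pkl","wb"))
print(s["clock"],s["position"],s["tool_rot"],s["grip_width"],s["force"])
cv2.imwrite("pics/w1.png",cv2.resize(f["frame"],None,fx=1.25,fy=1.25,interpolation=cv2.INTER_CUBIC))
E
```

```text
2.15 [0.49450998 0.1600593  0.24890163] [-3.14057686e+00  1.03325911e-03  1.37605417e-01] 0.034112462356241255 [ 0.43787409 -0.93087237 -1.4024943 ]
```

View pics/w1.png

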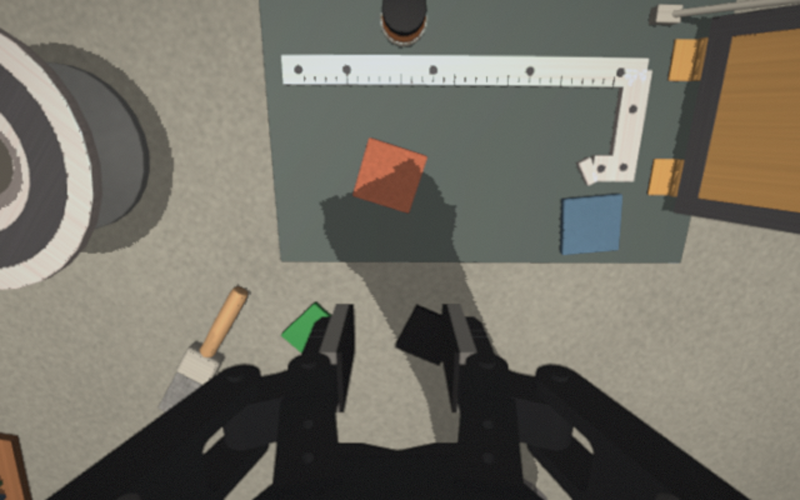

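```bash
python3 - <<'E'
from h import *
s,f=pickle.load(open("d1.pkl","rb"))
crop(f,"pics/w1a.png",200,30,360,220,3)
crop(f,"pics/w1b.png",360,30,560,220,3)
E
```

```text
(no output)
```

View pics/w1a.png

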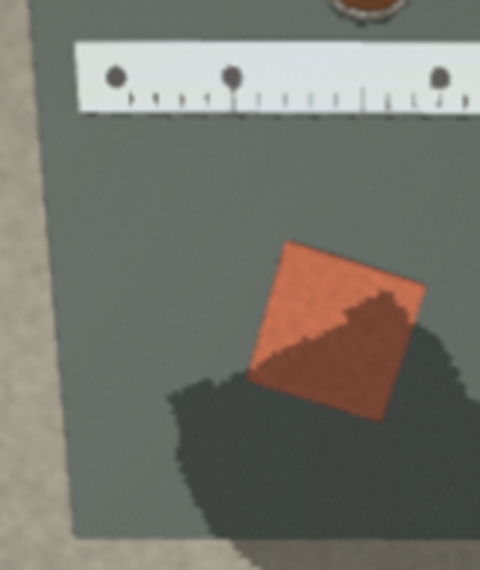

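View pics/w1b.png

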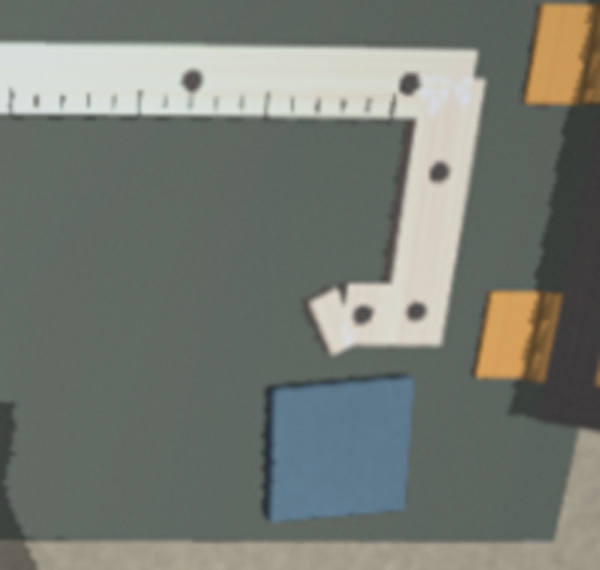

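```bash
python3 - <<'E'
from h import *
from scipy.optimize import least_squares
s,f=pickle.load(open("d1.pkl","rb"))
a=np.array([[80,112],[74,537],[287,240],[427,288],[382,421],[249,380]],float)
b=np.array([[414,117],[390,283],[553,541]],float)
uv=np.r_[np.array([200,30])+(a+.5)/3-.5,np.array([360,30])+(b+.5)/3-.5]
z=np.array([.026,.018,.028,.028,.028,.028,.026,.026,.018])
P=ray(f,uv,z,s)
Jm=np.array([[.05,.2],[-.13,.22],[.05,-.12],[-.014,-.12],[-.13,-.22]]);I=[0,1,6,7,8]
r=least_squares(lambda p:(np.array([j2w(x,y,0,p)[:2] for x,y in Jm])-P[I,:2]).ravel(),JIG)
print(r.x,(r.fun*1000).round(1))
t=w2j(P[2:6],r.x);print(t.round(4),t.mean(0),np.linalg.norm(np.diff(t,axis=0),axis=1))
print(w2j(P[2:6]).mean(0))
print("tcp",w2j(s["position"],r.x))
d=t[1]-t[0];print(np.arctan2(d[1],d[0])+np.pi/2);d=t[2]-t[3];print(np.arctan2(d[1],d[0])+np.pi/2)
E
```

```text
[0.56819888 0.07683559 0.13418256] [ 0.6  0.7 -1.1  1.4  0.5 -0.5  0.4 -0.2 -0.4 -1.4]
[[ 0.0011  0.1192]
 [-0.0176  0.0626]
 [-0.0729  0.0802]
 [-0.0557  0.1361]] [-0.03629409  0.09954146] [0.05963132 0.05805611 0.05844619]
[-0.03587348  0.09825167]
tcp [-0.06189282  0.09233374]
-0.31880703921418574
-0.3004184216711052
```

```bash
sed -i 's/^JIG=.*/JIG=np.array([.568,.077,.134])/' h.py; python3 - <<'E'
from h import *
from workcell import bot
s=bot.observe();print(tomove(s,j2w(-.102,.103,.06)))
E
```

```text
(array([-0.0399, -0.0129,  0.1891]), array([-0.01,  0.05,  0.08]))
```

{"method": "apply_moves", "body": {"commands": [{"travel": [-0.04,-0.013,0.05],"twist": [0,0,0],"claw": 0.034},{"travel": [-0.04,-0.013,0.09],"twist": [0,0,0],"claw": 0.034},{"travel": [-0.04,-0.013,0.13],"twist": [0,0,0],"claw": 0.034},{"travel": [-0.04,-0.013,0.17],"twist": [0,0,0],"claw": 0.034},{"travel": [-0.04,-0.013,0.189],"twist": [0,0,0],"claw": 0.034},{"travel": [-0.04,-0.013,0.189],"twist": [0,0,0],"claw": 0.034},{"travel": [-0.04,-0.013,0.189],"twist": [0,0,0],"claw": 0.034}]}}

```text
clock: 2.9
position: [0.4539, 0.1641, 0.0612]
tool_rot: [3.141, -0.0, 0.133]
force: [-0.1, 0.3, -0.2]
grip_width: 0.0337
```

```bash
python3 - <<'E'
from h import *
from workcell import bot
s=bot.observe();f=bot.grab_frame("wrist")
print(s["clock"],s["position"],w2j(s["position"]),s["force"],tomove(s,j2w(-.102,.103,.020)))
cv2.imwrite("pics/w2.png",cv2.resize(f["frame"],None,fx=1.25,fy=1.25,interpolation=cv2.INTER_CUBIC))
E
```

```text
2.9 [0.45387457 0.16410733 0.06119197] [-0.10146486  0.10157353] [-0.12908473  0.3066273  -0.23681328] (array([-0.0005, -0.0014,  0.0412]), array([ 0.02, -0.01, -0.08]))
```

View pics/w2.png

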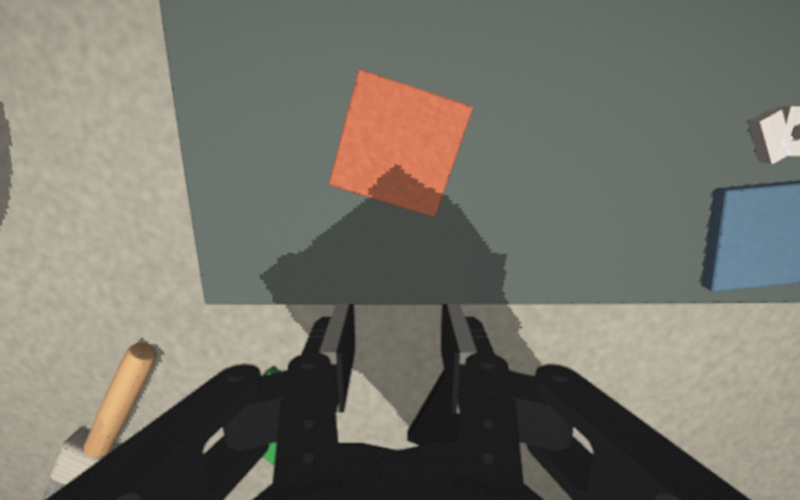

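{"method": "apply_moves", "body": {"commands": [{"travel": [0,-0.001,0.02],"twist": [0,0,0],"claw": 0.034},{"travel": [0,-0.001,0.034],"twist": [0,0,0],"claw": 0.034},{"travel": [0,-0.001,0.041],"twist": [0,0,0],"claw": 0.034},{"travel": [0,-0.001,0.041],"twist": [0,0,0],"claw": 0.034}]}}

```text
clock: 3.35
position: [0.4537, 0.1657, 0.0199]
tool_rot: [3.142, -0.0, 0.133]
force: [-0.0, 0.8, -0.3]
grip_width: 0.0341
```

```bash
python3 - <<'E'
from h import *
from workcell import bot
s=bot.observe();f=bot.grab_frame("wrist")
print(s["clock"],s["position"],w2j(s["position"]),s["force"],s["tool_rot"])
cv2.imwrite("pics/w3.png",cv2.resize(f["frame"],None,fx=1.25,fy=1.25,interpolation=cv2.INTER_CUBIC))
E
```

```text
3.35 [0.45373354 0.16569425 0.0199165 ] [-0.10139262  0.10316507] [-0.03998094  0.79993349 -0.3097521 ] [ 3.14153631e+00 -4.45311260e-04  1.33295454e-01]
```

View pics/w3.png

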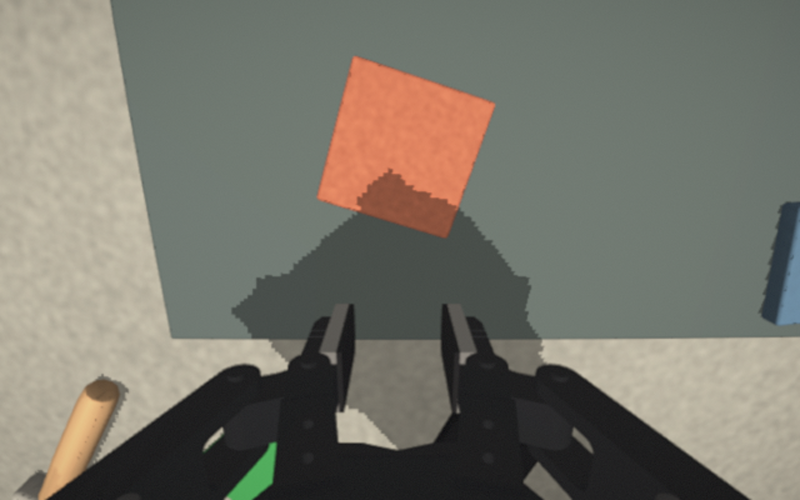

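{"method": "apply_moves", "body": {"commands": [{"travel": [0.004,-0.003,0],"twist": [0,0,0],"claw": 0.034},{"travel": [0.008,-0.003,0],"twist": [0,0,0],"claw": 0.034},{"travel": [0.012,-0.003,0],"twist": [0,0,0],"claw": 0.034},{"travel": [0.016,-0.003,0],"twist": [0,0,0],"claw": 0.034},{"travel": [0.019,-0.003,0],"twist": [0,0,0],"claw": 0.034},{"travel": [0.022,-0.003,0],"twist": [0,0,0],"claw": 0.034},{"travel": [0.025,-0.003,0],"twist": [0,0,0],"claw": 0.034},{"travel": [0.028,-0.003,0],"twist": [0,0,0],"claw": 0.034},{"travel": [0.031,-0.003,0],"twist": [0,0,0],"claw": 0.034},{"travel": [0.034,-0.003,0],"twist": [0,0,0],"claw": 0.034}]}}

```text
clock: 4.4
position: [0.4869, 0.1734, 0.0195]
tool_rot: [-3.142, 0.0, 0.134]
force: [0.2, 0.0, 0.5]
grip_width: 0.0342
```

```bash
cat > look.py <<'E'
import sys
from h import *
from workcell import bot
s=bot.observe();f=bot.grab_frame("wrist");pickle.dump((s,f),open("last.pkl","wb"))
print(s["clock"],s["position"],w2j(s["position"]),s["force"],s["tool_rot"])
cv2.imwrite(sys.argv[1],cv2.resize(f["frame"],None,fx=1.25,fy=1.25,interpolation=cv2.INTER_CUBIC))
E
python3 look.py pics/w4.png
```

```text
4.4 [0.48694501 0.1733717  0.01950323] [-0.06745317  0.10633667] [0.16812167 0.03560274 0.46700402] [-3.14156433e+00  4.49225754e-05  1.33609517e-01]
```

View pics/w4.png

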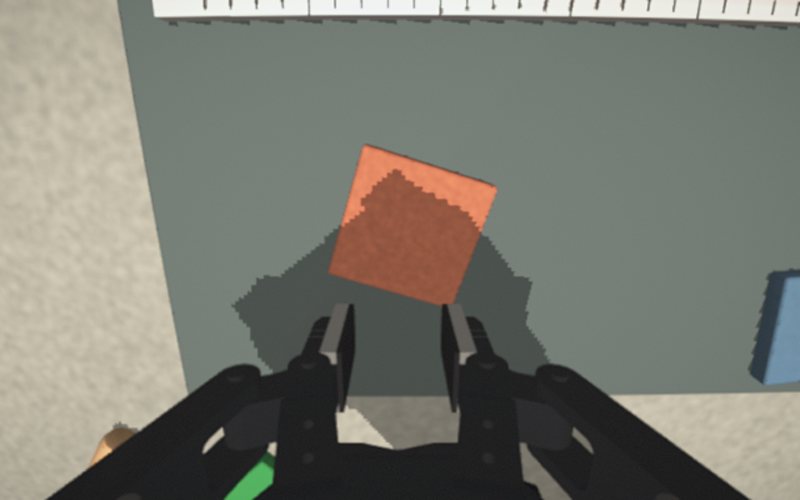

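{"method": "apply_moves", "body": {"commands": [{"travel": [-0.004,0,0],"twist": [0,0,0],"claw": 0.034},{"travel": [-0.004,0,0],"twist": [0,0,0],"claw": 0.022},{"travel": [-0.004,0,0],"twist": [0,0,0],"claw": 0.022},{"travel": [-0.002,0,0],"twist": [0,0,0],"claw": 0.022},{"travel": [0.001,0,0],"twist": [0,0,0],"claw": 0.022},{"travel": [0.004,0,0],"twist": [0,0,0],"claw": 0.022},{"travel": [0.007,0,0],"twist": [0,0,0],"claw": 0.022},{"travel": [0.01,0,0],"twist": [0,0,0],"claw": 0.022},{"travel": [0.013,0,0],"twist": [0,0,0],"claw": 0.022}]}}

```text
clock: 5.35
position: [0.4999, 0.1751, 0.0195]
tool_rot: [-3.142, 0.0, 0.133]
force: [-0.2, -0.0, 0.0]
grip_width: 0.0224
```

```bash
python3 look.py pics/w5.png
```

```text
5.35 [0.49991133 0.17506298 0.01946877] [-0.05437713  0.10628049] [-0.16142209 -0.02428113  0.01939897] [-3.14156500e+00  4.82191011e-05  1.33457747e-01]
```

View pics/w5.png

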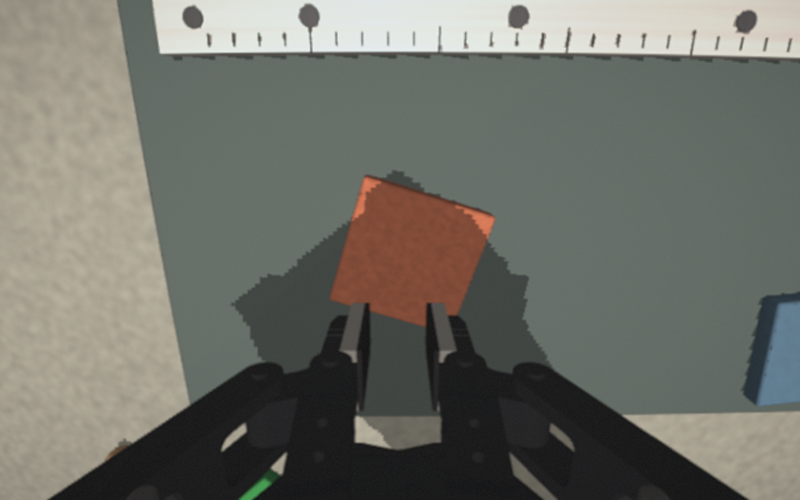

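```bash
python3 - <<'E'
from h import *
s,f=pickle.load(open("last.pkl","rb"))
T=toolT(s)
for z in (0,-.004,-.01,-.02,-.04):
  for x in (.011,-.011):
    for y in (-.011,-.018,-.025):
      X=T@[x,y,z,1]; print((x,y,z),(proj(f,X[:3],s)*1.25).round(0))
crop(f,"pics/w5c.png",240,120,420,300,4)
uv=np.array([[365,177],[494,215],[331,298]])/1.25
P=ray(f,uv,.028,s);print(w2j(P))
E
```

```text
(0.011, -0.011, 0) [[372. 268.]]
(0.011, -0.018, 0) [[358. 268.]]
(0.011, -0.025, 0) [[343. 268.]]
(-0.011, -0.011, 0) [[373. 310.]]
(-0.011, -0.018, 0) [[359. 310.]]
(-0.011, -0.025, 0) [[345. 310.]]
(0.011, -0.011, -0.004) [[372. 271.]]
(0.011, -0.018, -0.004) [[357. 271.]]
(0.011, -0.025, -0.004) [[342. 271.]]
(-0.011, -0.011, -0.004) [[373. 314.]]
(-0.011, -0.018, -0.004) [[358. 314.]]
(-0.011, -0.025, -0.004) [[344. 314.]]
(0.011, -0.011, -0.01) [[371. 276.]]
(0.011, -0.018, -0.01) [[355. 276.]]
(0.011, -0.025, -0.01) [[340. 276.]]
(-0.011, -0.011, -0.01) [[372. 320.]]
(-0.011, -0.018, -0.01) [[357. 320.]]
(-0.011, -0.025, -0.01) [[342. 320.]]
(0.011, -0.011, -0.02) [[370. 285.]]
(0.011, -0.018, -0.02) [[353. 285.]]
(0.011, -0.025, -0.02) [[337. 285.]]
(-0.011, -0.011, -0.02) [[371. 331.]]
(-0.011, -0.018, -0.02) [[355. 331.]]
(-0.011, -0.025, -0.02) [[339. 331.]]
(0.011, -0.011, -0.04) [[366. 305.]]
(0.011, -0.018, -0.04) [[347. 305.]]
(0.011, -0.025, -0.04) [[329. 305.]]
(-0.011, -0.011, -0.04) [[367. 356.]]
(-0.011, -0.018, -0.04) [[350. 356.]]
(-0.011, -0.025, -0.04) [[332. 356.]]
[[ 0.00053362  0.11902766]
 [-0.01576027  0.06371159]
 [-0.05486663  0.13606199]]
```

View pics/w5c.png

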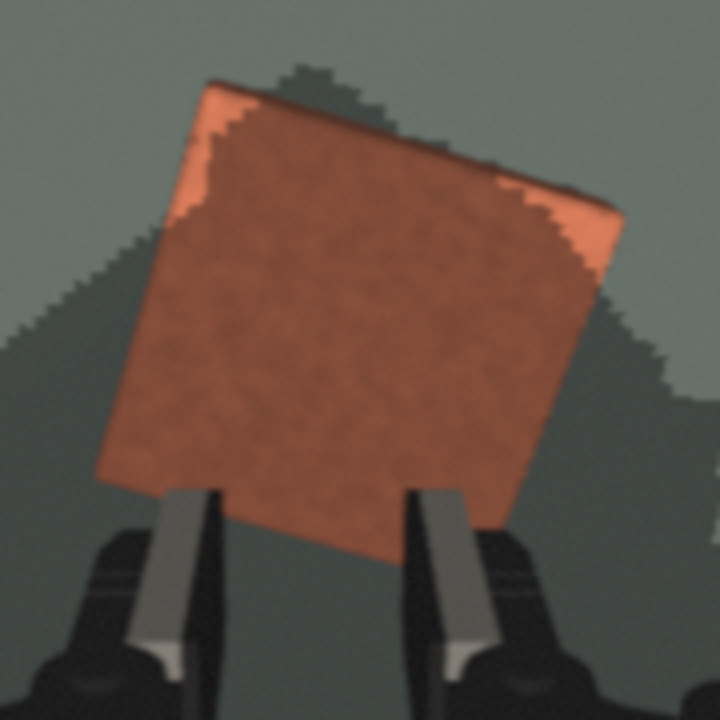

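```bash
python3 - <<'E'
from h import *
from workcell import bot
s=bot.observe();T=toolT(s)
for n,k,w in (("scene",8,45),("side",8,45)):
    f=bot.grab_frame(n); u=proj(f,T[:3,3])[0]; print(n,u)
    x0,y0=int(u[0])-w,int(u[1])-w+5
    crop(f,f"pics/{n}5.png",x0,y0,x0+2*w,y0+2*w-20,k); print(x0,y0)
    for p in ([.011,.011,0],[.011,-.011,0],[-.011,.011,0],[-.011,-.011,0],[.011,.025,0],[.011,.025,-.04],[-.011,.025,-.04]):
        q=proj(f,(T@[*p,1])[:3])[0]; print(p,((q+.5-[x0,y0])*k).round())
E
```

```text
scene [367.50210983 238.0153989 ]
322 198
[0.011, 0.011, 0] [333. 329.]
[0.011, -0.011, 0] [375. 356.]
[-0.011, 0.011, 0] [361. 293.]
[-0.011, -0.011, 0] [403. 320.]
[0.011, 0.025, 0] [306. 311.]
[0.011, 0.025, -0.04] [312. 267.]
[-0.011, 0.025, -0.04] [342. 231.]
side [326.85719436 249.00669276]
281 209
[0.011, 0.011, 0] [343. 307.]
[0.011, -0.011, 0] [345. 342.]
[-0.011, 0.011, 0] [396. 306.]
[-0.011, -0.011, 0] [399. 341.]
[0.011, 0.025, 0] [341. 285.]
[0.011, 0.025, -0.04] [343. 209.]
[-0.011, 0.025, -0.04] [397. 208.]
```

View pics/scene5.png

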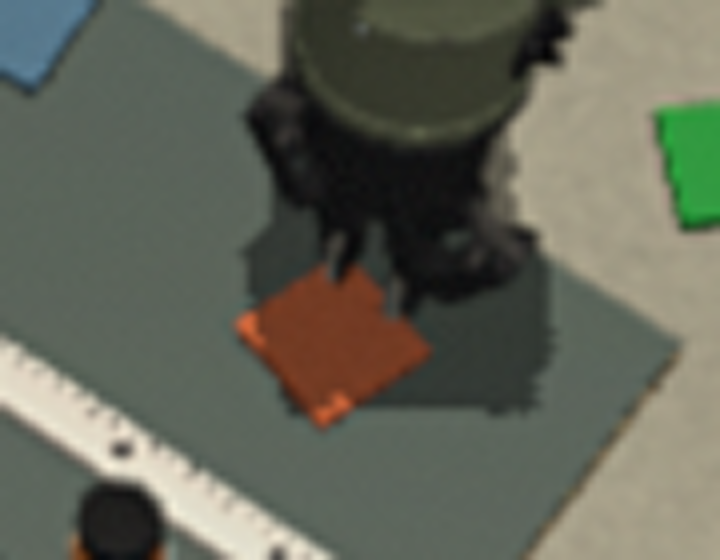

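View pics/side5.png

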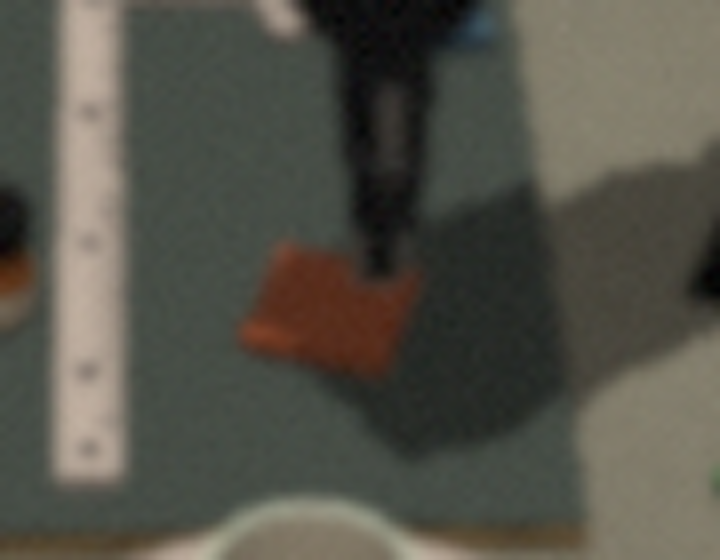

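```bash
python3 - <<'E'
from h import *
D=pickle.load(open("d0.pkl","rb"))
s,w=pickle.load(open("last.pkl","rb"));T=toolT(s)
def r(f,uv,s=None):
    a=ray(f,[uv],0.,s)[0];o=pose(f,s)[:3,3];return o,(a-o)/np.linalg.norm(a-o)
def tri(*rs):
    A=0;b=0
    for o,d in rs:
        M=np.eye(3)-np.outer(d,d);A=A+M;b=b+M@o
    X=np.linalg.solve(A,b);return X,[np.linalg.norm(np.cross(X-o,d)) for o,d in rs]
u1=np.array([322,198])+np.array([400,312])/8-.5;u2=np.array([281,209])+np.array([380,275])/8-.5
uw=np.array([350,305])/1.25
for rs in ([r(D["scene"],u1),r(D["side"],u2)],[r(D["scene"],u1),r(D["side"],u2),r(w,uw,s)],[r(D["scene"],u1),r(w,uw,s)]):
    X,e=tri(*rs);print(X,e,"tool",np.linalg.inv(T)@[*X,1])
g=cv2.imread("pics/w5.png");c=g[280:420,300:500];c=cv2.convertScaleAbs(cv2.resize(c,None,fx=4,fy=4,interpolation=cv2.INTER_CUBIC),alpha=2.5,beta=20);cv2.imwrite("pics/w5d.png",c)
E
```

```text
[0.4991104  0.1892741  0.05475919] [np.float64(0.003175565701038214), np.float64(0.003175565701038196)] tool [ 0.00109545 -0.0141923  -0.03529008  1.        ]
[0.50153607 0.19145591 0.05534153] [np.float64(0.0009263771282668368), np.float64(0.005773328555148179), np.float64(0.0050961781988902045)] tool [ 0.00378984 -0.01603196 -0.03587249  1.        ]
[0.50705576 0.19320011 0.06069613] [np.float64(0.0019442676243333402), np.float64(0.0019442676243334898)] tool [ 0.00949227 -0.01702634 -0.04122734  1.        ]
```

View pics/w5d.png

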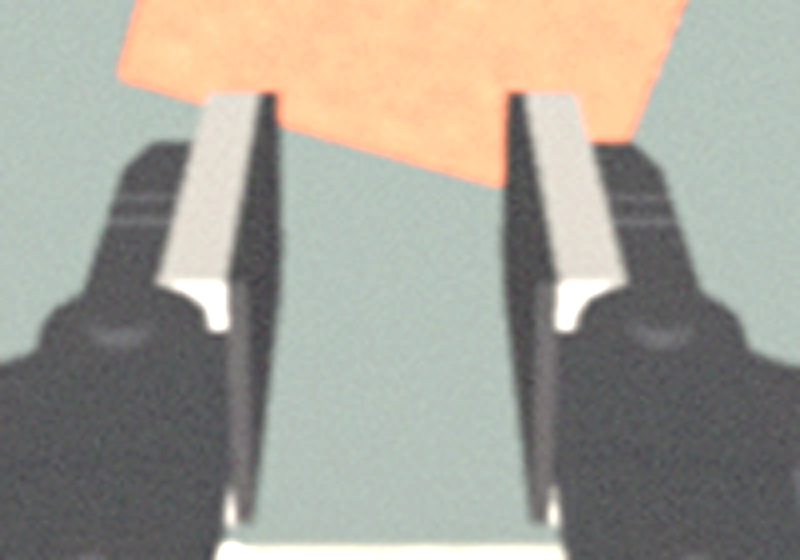

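{"method": "apply_moves", "body": {"commands": [{"travel": [-0.02,0,0],"twist": [0,0,0],"claw": 0.032},{"travel": [-0.05,0,0],"twist": [0,0,0],"claw": 0.032},{"travel": [-0.05,0,0],"twist": [0,0,0],"claw": 0.032},{"travel": [-0.05,0,0.001],"twist": [0,0,0],"claw": 0.032},{"travel": [-0.05,0,0.002],"twist": [0,0,0],"claw": 0.032},{"travel": [-0.05,0,0.003],"twist": [0,0,0],"claw": 0.032},{"travel": [-0.05,0,0.004],"twist": [0,0,0],"claw": 0.032},{"travel": [-0.05,0,0.005],"twist": [0,0,0],"claw": 0.032}]}}

```text
clock: 6.3
position: [0.4502, 0.1684, 0.0143]
tool_rot: [-3.142, 0.0, 0.133]
force: [-0.4, 0.6, 0.7]
grip_width: 0.0318
```

{"method": "apply_moves", "body": {"commands": [{"travel": [0,0,0.004],"twist": [0,0,0],"claw": 0.032},{"travel": [0,0,0.008],"twist": [0,0,0],"claw": 0.032},{"travel": [0,0,0.012],"twist": [0,0,0],"claw": 0.032},{"travel": [0,0,0.015],"twist": [0,0,0],"claw": 0.032},{"travel": [0,0,0.018],"twist": [0,0,0],"claw": 0.032},{"travel": [0,0,0.02],"twist": [0,0,0],"claw": 0.032}]}}

```text
clock: 6.9
position: [0.45, 0.1684, -0.0058]
tool_rot: [3.142, 0.0, 0.134]
force: [0.3, 1.3, 0.3]
grip_width: 0.0321
```

```bash
python3 look.py pics/w6.png; python3 - <<'E'
from h import *
from workcell import bot
s=bot.observe()
f=bot.grab_frame("side"); u=proj(f,j2w(-.09,.1,.02))[0].astype(int);print(u)
crop(f,"pics/side6.png",u[0]-60,u[1]-50,u[0]+40,u[1]+30,8)
f=bot.grab_frame("scene"); u=proj(f,j2w(-.07,.1,.02))[0].astype(int);print(u)
crop(f,"pics/scene6.png",u[0]-50,u[1]-40,u[0]+50,u[1]+35,8)
E
```

```text
6.9 [ 0.44995541  0.16836526 -0.00581165] [-0.10478004  0.10631689] [0.2588185  1.32919882 0.25855216] [3.14152890e+00 2.47879103e-04 1.33632276e-01]
[337 247]
[368 233]
```

View pics/w6.png

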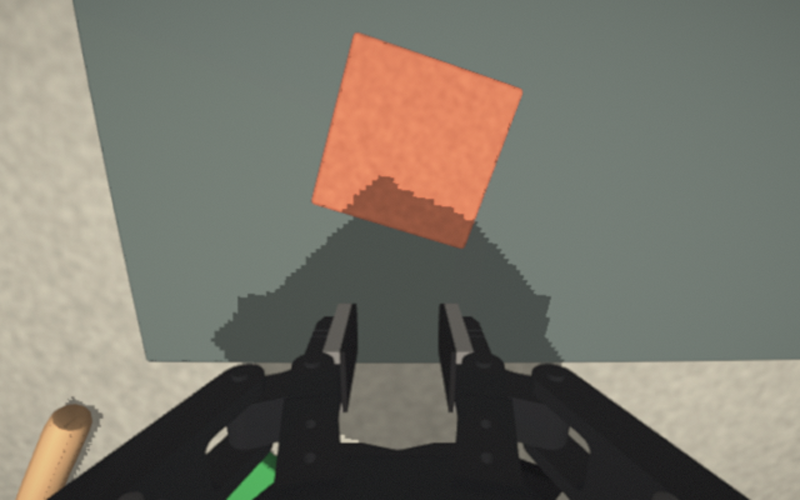

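View pics/side6.png

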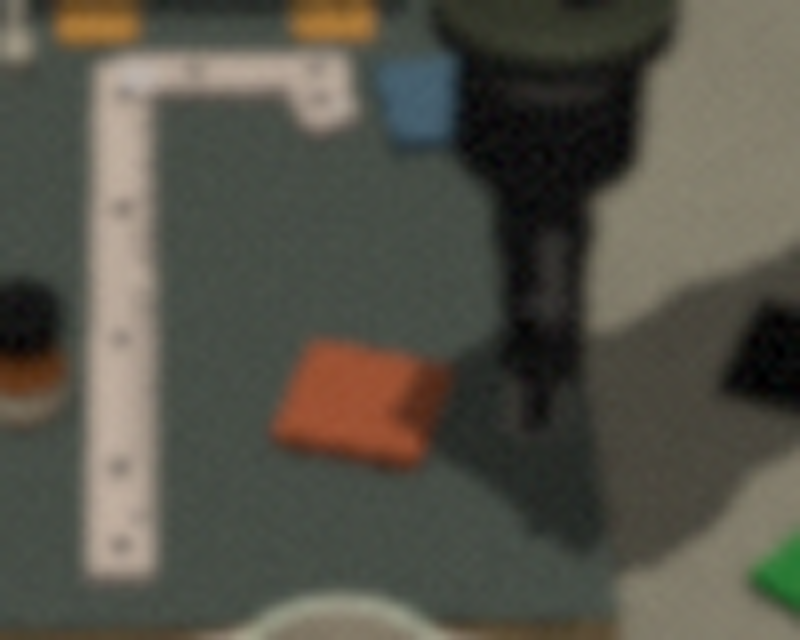

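View pics/scene6.png

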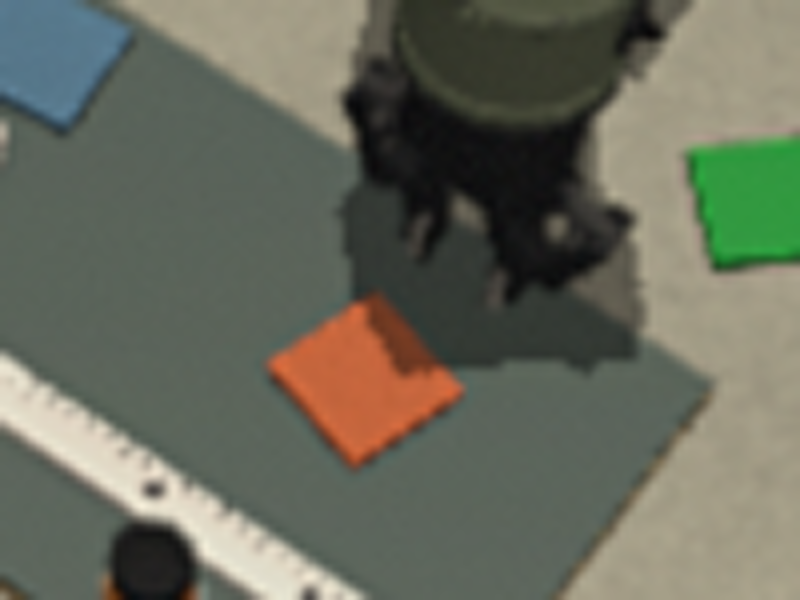

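{"method": "apply_moves", "body": {"commands": [{"travel": [0,0,0.002],"twist": [0,0,0],"claw": 0.032},{"travel": [0,0,0.004],"twist": [0,0,0],"claw": 0.032},{"travel": [0,0,0.005],"twist": [0,0,0],"claw": 0.032},{"travel": [0,0,0.006],"twist": [0,0,0],"claw": 0.032},{"travel": [0,0,0.006],"twist": [0,0,0],"claw": 0.032}]}}

```text
clock: 7.55
position: [0.45, 0.1684, -0.0116]
tool_rot: [3.142, 0.0, 0.134]
force: [0.3, -0.2, -0.7]
grip_width: 0.0321
```

{"method": "apply_moves", "body": {"commands": [{"travel": [0,0,0.001],"twist": [0,0,0],"claw": 0.032},{"travel": [0,0,0.002],"twist": [0,0,0],"claw": 0.032},{"travel": [0,0,0.002],"twist": [0,0,0],"claw": 0.032}]}}

```text
clock: 7.85
position: [0.45, 0.1684, -0.0136]
tool_rot: [3.142, 0.0, 0.134]
force: [-0.2, -0.3, 0.8]
grip_width: 0.0319
```

```bash
python3 - <<'E'
from h import *
from workcell import bot
s=bot.observe();print(s["position"],s["force"])
f=bot.grab_frame("side"); u=proj(f,j2w(-.09,.1,.02))[0].astype(int)
crop(f,"pics/side7.png",u[0]-40,u[1]-30,u[0]+40,u[1]+30,9)
E
```

```text
[ 0.45001321  0.16837204 -0.01360955] [-0.23174614 -0.26610879  0.83351281]
```

View pics/side7.png

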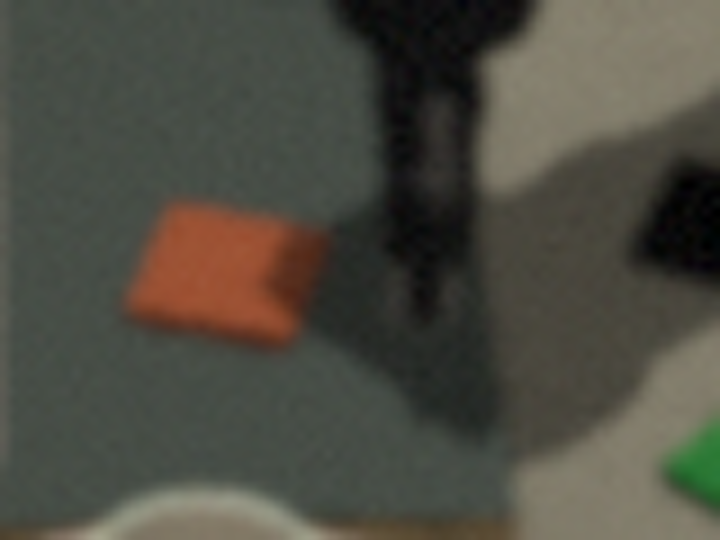

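{"method": "apply_moves", "body": {"commands": [{"travel": [0,0,0.001],"twist": [0,0,0],"claw": 0.032},{"travel": [0,0,0.002],"twist": [0,0,0],"claw": 0.032},{"travel": [0,0,0.002],"twist": [0,0,0],"claw": 0.032}]}}

```text
clock: 8.2
position: [0.45, 0.1684, -0.0156]
tool_rot: [3.142, 0.0, 0.134]
force: [-0.3, -0.5, 0.1]
grip_width: 0.0319
```

{"method": "apply_moves", "body": {"commands": [{"travel": [0,0,0.001],"twist": [0,0,0],"claw": 0.032},{"travel": [0,0,0.001],"twist": [0,0,0],"claw": 0.032}]}}

```text
clock: 8.4
position: [0.45, 0.1684, -0.0166]
tool_rot: [-3.142, 0.0, 0.134]
force: [0.2, 0.4, 0.1]
grip_width: 0.0321
```

{"method": "apply_moves", "body": {"commands": [{"travel": [0,0,0.001],"twist": [0,0,0],"claw": 0.032},{"travel": [0,0,0.001],"twist": [0,0,0],"claw": 0.032}]}}

```text
clock: 8.6
position: [0.4501, 0.1684, -0.0174]
tool_rot: [3.142, -0.0, 0.134]
force: [-1.0, -0.8, 4.6]
grip_width: 0.0323
```

{"method": "apply_moves", "body": {"commands": [{"travel": [0.0,0,-0.003],"twist": [0,0,0],"claw": 0.032},{"travel": [0.005,0,-0.003],"twist": [0,0,0],"claw": 0.032},{"travel": [0.01,0,-0.003],"twist": [0,0,0],"claw": 0.032},{"travel": [0.015,0,-0.003],"twist": [0,0,0],"claw": 0.032},{"travel": [0.019,0,-0.003],"twist": [0,0,0],"claw": 0.032},{"travel": [0.022,0,-0.003],"twist": [0,0,0],"claw": 0.032},{"travel": [0.025,0,-0.003],"twist": [0,0,0],"claw": 0.032},{"travel": [0.028,0,-0.003],"twist": [0,0,0],"claw": 0.032},{"travel": [0.031,0,-0.003],"twist": [0,0,0],"claw": 0.032},{"travel": [0.034,0,-0.003],"twist": [0,0,0],"claw": 0.032}]}}

```text
clock: 9.6
position: [0.484, 0.1729, -0.0145]
tool_rot: [3.142, 0.0, 0.134]
force: [-0.4, -0.3, 0.3]
grip_width: 0.0322
```

```bash
python3 look.py pics/w8.png
```

```text
9.6 [ 0.48397582  0.17292395 -0.01451066] [-0.07045556  0.10628961] [-0.41308796 -0.31868621  0.29620247] [3.14159225e+00 5.17128679e-05 1.33555874e-01]
```

View pics/w8.png

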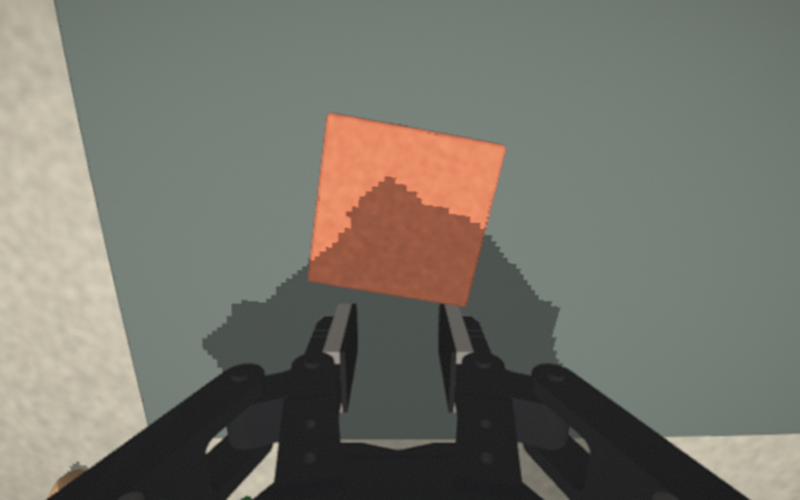

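{"method": "apply_moves", "body": {"commands": [{"travel": [0.003,0,0],"twist": [0,0,0],"claw": 0.032},{"travel": [0.006,0,0],"twist": [0,0,0],"claw": 0.032},{"travel": [0.009,0,0],"twist": [0,0,0],"claw": 0.032},{"travel": [0.012,0,0],"twist": [0,0,0],"claw": 0.032},{"travel": [0.015,0,0],"twist": [0,0,0],"claw": 0.032},{"travel": [0.018,0,0],"twist": [0,0,0],"claw": 0.032},{"travel": [0.021,0,0],"twist": [0,0,0],"claw": 0.032},{"travel": [0.024,0,0],"twist": [0,0,0],"claw": 0.032},{"travel": [0.027,0,0],"twist": [0,0,0],"claw": 0.032},{"travel": [0.03,0,0],"twist": [0,0,0],"claw": 0.032}]}}

```text
clock: 10.65
position: [0.5137, 0.177, -0.0145]
tool_rot: [-3.142, 0.0, 0.134]
force: [-0.7, -0.4, -0.5]
grip_width: 0.0321
```

```bash
python3 look.py pics/w9.png
```

```text
10.65 [ 0.51371296  0.17696535 -0.01451108] [-0.04044508  0.10632191] [-0.74560536 -0.3513665  -0.46771161] [-3.14155216e+00  6.14388355e-05  1.33604181e-01]
```

View pics/w9.png

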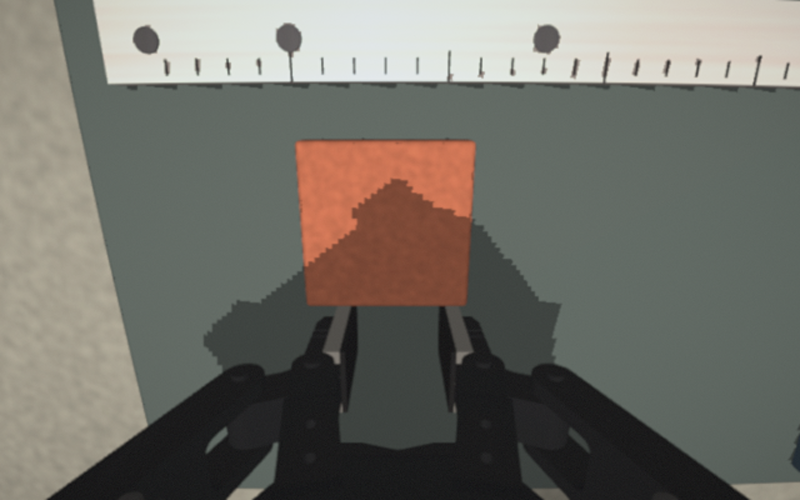

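{"method": "apply_moves", "body": {"commands": [{"travel": [0.003,0,0],"twist": [0,0,0],"claw": 0.032},{"travel": [0.006,0,0],"twist": [0,0,0],"claw": 0.032},{"travel": [0.009,0,0],"twist": [0,0,0],"claw": 0.032},{"travel": [0.012,0,0],"twist": [0,0,0],"claw": 0.032},{"travel": [0.014,0,0],"twist": [0,0,0],"claw": 0.032},{"travel": [0.015,0,0],"twist": [0,0,0],"claw": 0.032},{"travel": [0.016,0,0],"twist": [0,0,0],"claw": 0.032},{"travel": [0.017,0,0],"twist": [0,0,0],"claw": 0.032}]}}

```text
clock: 11.5
position: [0.5303, 0.1792, -0.0145]
tool_rot: [3.142, 0.0, 0.134]
force: [-0.5, -0.1, -0.7]
grip_width: 0.0323
```

{"method": "apply_moves", "body": {"commands": [{"travel": [0.0005,0,0],"twist": [0,0,0],"claw": 0.032},{"travel": [0.001,0,0],"twist": [0,0,0],"claw": 0.032}]}}

```text
clock: 11.7
position: [0.5313, 0.1793, -0.0145]
tool_rot: [-3.142, 0.0, 0.134]
force: [0.6, -0.1, 0.1]
grip_width: 0.0321
```

```bash
python3 look.py pics/w10.png
```

```text
11.7 [ 0.53132328  0.17930529 -0.01450845] [-0.02268001  0.10628815] [ 0.63828334 -0.05653153  0.05750548] [-3.14157776e+00  4.40876446e-05  1.33553073e-01]
```

View pics/w10.png

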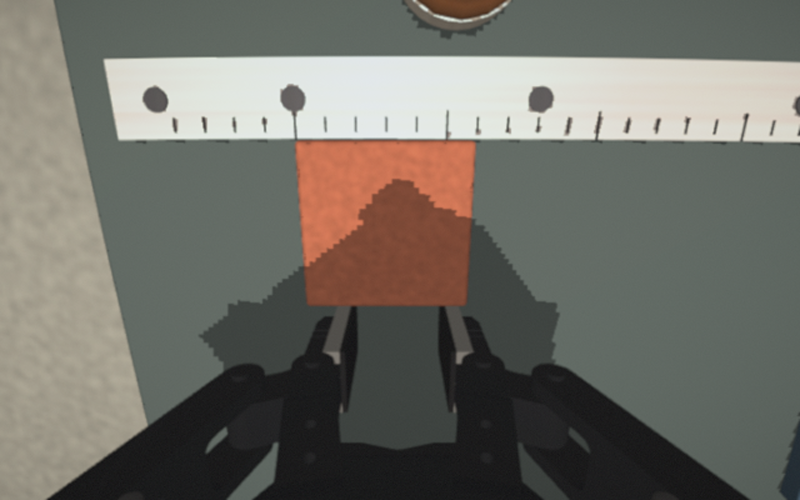

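{"method": "apply_moves", "body": {"commands": [{"travel": [0.0005,0,0],"twist": [0,0,0],"claw": 0.032},{"travel": [0.0005,0,0],"twist": [0,0,0],"claw": 0.032}]}}

```text
clock: 11.95
position: [0.5319, 0.1794, -0.0145]
tool_rot: [-3.142, -0.0, 0.134]
force: [0.3, 0.0, -0.3]
grip_width: 0.0319
```

{"method": "apply_moves", "body": {"commands": [{"travel": [0.0005,0,0],"twist": [0,0,0],"claw": 0.032},{"travel": [0.0005,0,0],"twist": [0,0,0],"claw": 0.032}]}}

```text
clock: 12.15
position: [0.5319, 0.1794, -0.0145]
tool_rot: [3.141, 0.001, 0.134]
force: [-4.7, -1.1, 2.7]
grip_width: 0.0317
```

{"method": "apply_moves", "body": {"commands": [{"travel": [-0.0005,0,0],"twist": [0,0,0],"claw": 0.032},{"travel": [-0.0005,0,0],"twist": [0,0,0],"claw": 0.032},{"travel": [-0.01,0,0],"twist": [0,0,0],"claw": 0.032},{"travel": [-0.025,0,0],"twist": [0,0,0],"claw": 0.032},{"travel": [-0.025,0,-0.03],"twist": [0,0,0],"claw": 0.032},{"travel": [-0.025,0,-0.07],"twist": [0,0,0],"claw": 0.032},{"travel": [-0.025,0,-0.11],"twist": [0,0,0],"claw": 0.032},{"travel": [-0.025,0,-0.12],"twist": [0,0,0],"claw": 0.032},{"travel": [-0.025,0,-0.12],"twist": [0,0,0],"claw": 0.032}]}}

```text
clock: 13.05
position: [0.5082, 0.1762, 0.1069]
tool_rot: [-3.141, -0.003, 0.133]
force: [-0.9, 0.5, 0.2]
grip_width: 0.0321
```

```bash
python3 look.py pics/w11.png; python3 - <<'E'
from h import *
s,f=pickle.load(open("d1.pkl","rb"))
print("wheel edge", w2j(ray(f,np.array([[95,170],[60,60],[93,200]])/1.25,.12,s)))
print("jar front bottom",w2j(ray(f,np.array([[404,43],[381,20],[428,20]])/1.25,.02,s)))
E
```

```text
13.05 [0.50817904 0.17618278 0.10691341] [-0.04603394  0.10628569] [-0.94680291  0.48597872  0.23943303] [-3.14132594e+00 -3.08634074e-03  1.33204236e-01]
wheel edge [[-0.0195496   0.32457803]
 [ 0.05892     0.33412448]
 [-0.04293807  0.33133845]]
jar front bottom [[0.08538127 0.08610555]
 [0.10452265 0.1072104 ]
 [0.10469915 0.06440749]]
```

View pics/w11.png

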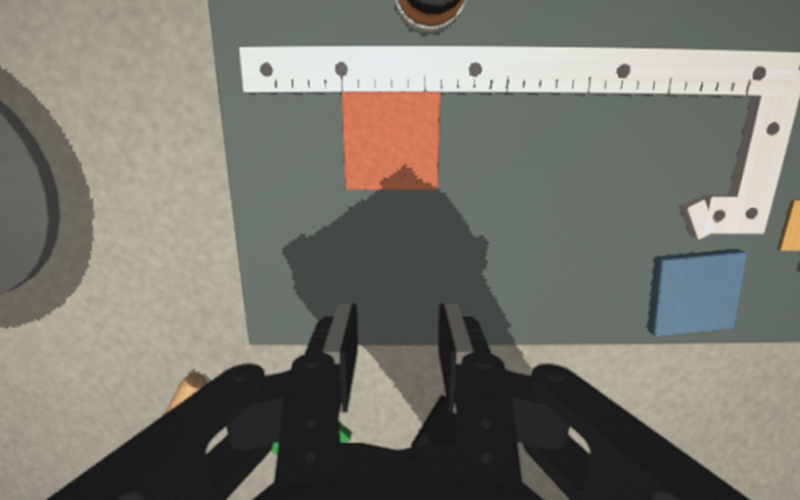

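```bash
python3 - <<'E'
from h import *
s,f=pickle.load(open("last.pkl","rb"))
t=w2j(ray(f,np.array([[342,93],[440,93],[439,190],[346,190]])/1.25,.028,s));print(t,t.mean(0))
print("rail",w2j(ray(f,np.array([[243,91],[440,92],[755,97],[684,203]])/1.25,.026,s)))
print("stop corner",w2j(ray(f,np.array([[755,97],[739,196]])/1.25,.026,s)))
print(tomove(s,j2w(.020,.190,.107)))
E
```

```text
[[ 0.04811973  0.13883458]
 [ 0.04806736  0.07981218]
 [-0.01061508  0.07873336]
 [-0.01058412  0.13857227]] [0.01874697 0.1089881 ]
rail [[ 0.04977131  0.19940412]
 [ 0.04877787  0.07962968]
 [ 0.0478906  -0.11676217]
 [-0.01910475 -0.08470808]]
stop corner [[ 0.0478906  -0.11676217]
 [-0.01421195 -0.12148377]]
(array([ 0.066 , -0.0838,  0.0001]), array([-0.02, -0.18, -0.05]))
```

{"method": "apply_moves", "body": {"commands": [{"travel": [0.03,-0.04,0],"twist": [0,0,0],"claw": 0.032},{"travel": [0.066,-0.08,0],"twist": [0,0,0],"claw": 0.032},{"travel": [0.066,-0.08,0],"twist": [0,0,0],"claw": 0.032},{"travel": [0.066,-0.08,0.03],"twist": [0,0,0],"claw": 0.032},{"travel": [0.066,-0.08,0.06],"twist": [0,0,0],"claw": 0.032},{"travel": [0.066,-0.08,0.06],"twist": [0,0,0],"claw": 0.032}]}}

```text
clock: 13.7
position: [0.5592, 0.2626, 0.0405]
tool_rot: [3.139, 0.007, 0.134]
force: [-1.0, -0.3, 0.4]
grip_width: 0.032
```

```bash
python3 look.py pics/w12.png; python3 - <<'E'
from h import *
s,f=pickle.load(open("last.pkl","rb"))
print(tomove(s,j2w(.020,.186,-.0145),.132))
E
```

```text
13.7 [0.55923175 0.26260084 0.04054119] [0.0161065  0.18510844] [-1.01249362 -0.27116365  0.36971444] [3.1388754  0.00720622 0.13422001]
(array([ 0.0043, -0.001 ,  0.055 ]), array([0.16, 0.41, 0.13]))
```

View pics/w12.png

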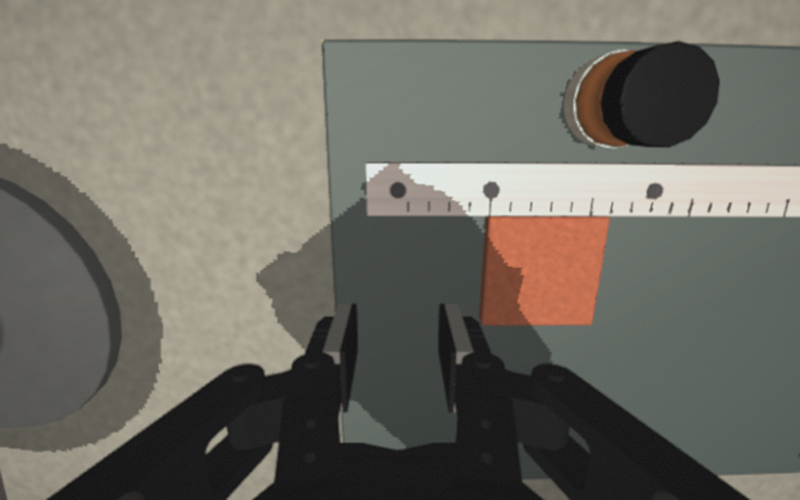

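{"method": "apply_moves", "body": {"commands": [{"travel": [0,0,0.015],"twist": [0,0,0],"claw": 0.032},{"travel": [0,0,0.03],"twist": [0,0,0],"claw": 0.032},{"travel": [0,0,0.042],"twist": [0,0,0],"claw": 0.032},{"travel": [0,0,0.047],"twist": [0,0,0],"claw": 0.032},{"travel": [0,0,0.047],"twist": [0,0,0],"claw": 0.032}]}}

```text
clock: 14.25
position: [0.5619, 0.264, -0.0022]
tool_rot: [3.141, 0.001, 0.134]
force: [-0.3, 0.3, 0.5]
grip_width: 0.0323
```

```bash
python3 look.py pics/w13.png; python3 - <<'E'
from h import *
s,f=pickle.load(open("last.pkl","rb"))
print(tomove(s,j2w(.020,.186,-.0145),.132))
E
```

```text
14.25 [ 0.56193375  0.26401637 -0.0022433 ] [0.0189734 0.1861503] [-0.28223502  0.28704405  0.49783411] [3.14125405e+00 1.05288580e-03 1.33639828e-01]
(array([0.001 , 0.0001, 0.0123]), array([0.02, 0.06, 0.09]))
```

View pics/w13.png

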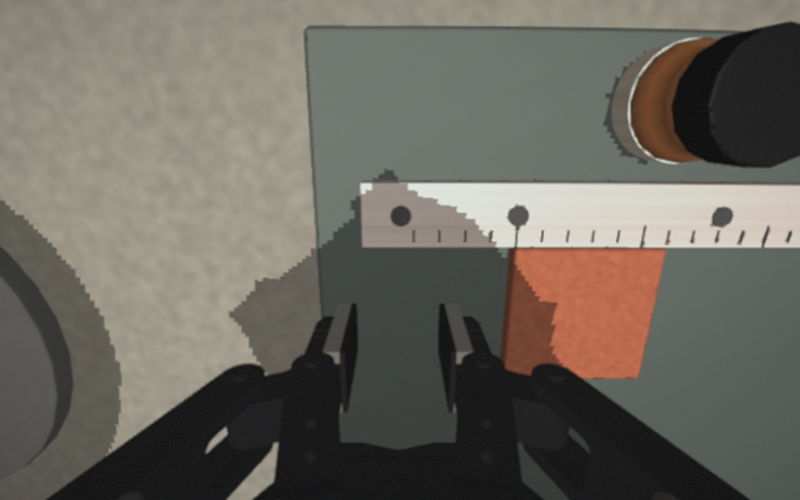

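{"method": "apply_moves", "body": {"commands": [{"travel": [0.001,0,0.006],"twist": [0,0,0],"claw": 0.032},{"travel": [0.001,0,0.012],"twist": [0,0,0],"claw": 0.032},{"travel": [0.001,0,0.012],"twist": [0,0,0],"claw": 0.032},{"travel": [0.001,0.004,0.012],"twist": [0,0,0],"claw": 0.032},{"travel": [0.001,0.008,0.012],"twist": [0,0,0],"claw": 0.032},{"travel": [0.001,0.012,0.012],"twist": [0,0,0],"claw": 0.032},{"travel": [0.001,0.015,0.012],"twist": [0,0,0],"claw": 0.032},{"travel": [0.001,0.018,0.012],"twist": [0,0,0],"claw": 0.032},{"travel": [0.001,0.021,0.012],"twist": [0,0,0],"claw": 0.032}]}}

```text
clock: 15.2
position: [0.5662, 0.2432, -0.0134]
tool_rot: [-3.142, -0.0, 0.133]
force: [-0.0, -0.1, 0.1]
grip_width: 0.0322
```

```bash
python3 look.py pics/w14.png
```

```text
15.2 [ 0.56620751  0.2432244  -0.01341346] [0.02043105 0.16497375] [-0.01764802 -0.08311854  0.14682053] [-3.14155988e+00 -1.21233085e-04  1.33442440e-01]
```

View pics/w14.png

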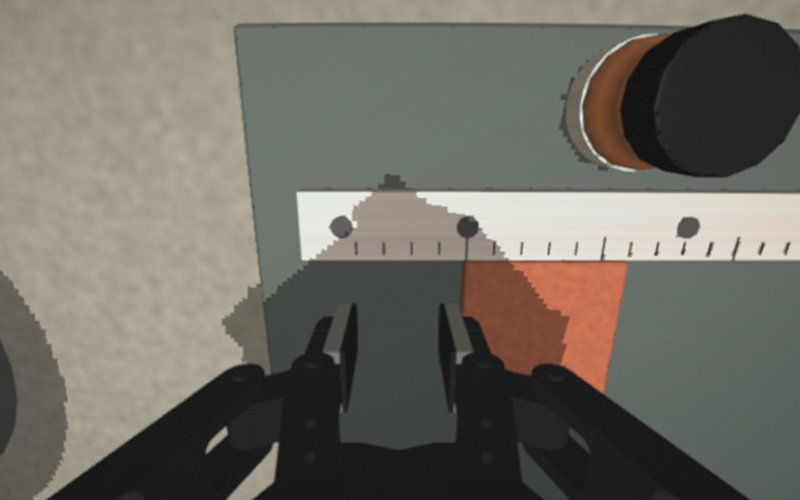

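{"method": "apply_moves", "body": {"commands": [{"travel": [0.0,0.002,0],"twist": [0,0,0],"claw": 0.032},{"travel": [0.0,0.004,0],"twist": [0,0,0],"claw": 0.032},{"travel": [0.0,0.006,0],"twist": [0,0,0],"claw": 0.032},{"travel": [0.0,0.009,0],"twist": [0,0,0],"claw": 0.032},{"travel": [0.0,0.012,0],"twist": [0,0,0],"claw": 0.032},{"travel": [0.0003,0.015,0],"twist": [0,0,0],"claw": 0.032},{"travel": [0.0005,0.018,0],"twist": [0,0,0],"claw": 0.032},{"travel": [0.0007,0.021,0],"twist": [0,0,0],"claw": 0.032},{"travel": [0.0008,0.024,0],"twist": [0,0,0],"claw": 0.032},{"travel": [0.001,0.027,0],"twist": [0,0,0],"claw": 0.032}]}}

```text
clock: 16.25
position: [0.5707, 0.2166, -0.0135]
tool_rot: [-3.142, 0.0, 0.134]
force: [0.1, -0.3, 0.1]
grip_width: 0.0318
```

```bash
python3 look.py pics/w15.png
```

```text
16.25 [ 0.57073297  0.21661133 -0.01350373] [0.02136045 0.13799465] [ 0.11651691 -0.26022665  0.09415063] [-3.14157704e+00  2.32745856e-05  1.33508334e-01]
```

View pics/w15.png

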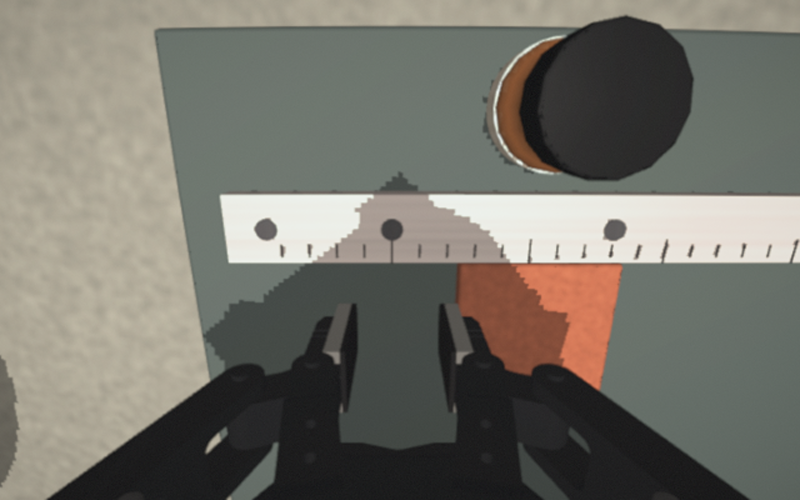

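{"method": "apply_moves", "body": {"commands": [{"travel": [0.0,0.003,0],"twist": [0,0,0],"claw": 0.032},{"travel": [0.0,0.007,0],"twist": [0,0,0],"claw": 0.032},{"travel": [0.0,0.011,0],"twist": [0,0,0],"claw": 0.032},{"travel": [0.0,0.015,0],"twist": [0,0,0],"claw": 0.032},{"travel": [0.0,0.019,0],"twist": [0,0,0],"claw": 0.032},{"travel": [0.0,0.023,0],"twist": [0,0,0],"claw": 0.032},{"travel": [0.0,0.027,0],"twist": [0,0,0],"claw": 0.032},{"travel": [0.0003,0.031,0],"twist": [0,0,0],"claw": 0.032},{"travel": [0.0005,0.035,0],"twist": [0,0,0],"claw": 0.032},{"travel": [0.0005,0.038,0],"twist": [0,0,0],"claw": 0.032}]}}

```text
clock: 17.3
position: [0.5763, 0.1788, -0.0135]
tool_rot: [3.141, 0.0, 0.133]
force: [0.4, 0.0, -1.0]
grip_width: 0.0318
```

```bash
python3 look.py pics/w16.png
```

```text
17.3 [ 0.57630743  0.17883097 -0.01353984] [0.02183751 0.09980823] [ 0.37165936  0.04389122 -1.018816  ] [3.14149455e+00 8.45018274e-05 1.33379266e-01]
```

View pics/w16.png

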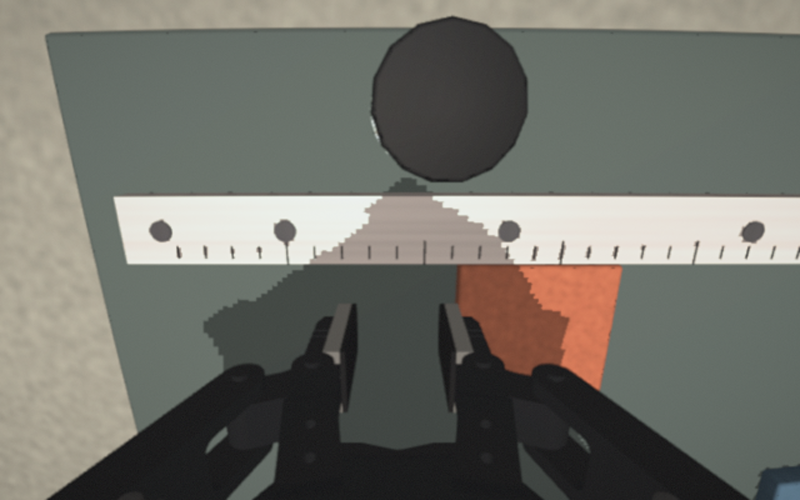

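{"method": "apply_moves", "body": {"commands": [{"travel": [0.0,0.004,0],"twist": [0,0,0],"claw": 0.032},{"travel": [0.0,0.008,0],"twist": [0,0,0],"claw": 0.032},{"travel": [0.0,0.012,0],"twist": [0,0,0],"claw": 0.032},{"travel": [0.0,0.016,0],"twist": [0,0,0],"claw": 0.032},{"travel": [0.0,0.02,0],"twist": [0,0,0],"claw": 0.032},{"travel": [0.0,0.024,0],"twist": [0,0,0],"claw": 0.032},{"travel": [0.0,0.028,0],"twist": [0,0,0],"claw": 0.032},{"travel": [0.0,0.032,0],"twist": [0,0,0],"claw": 0.032},{"travel": [0.0,0.036,0],"twist": [0,0,0],"claw": 0.032},{"travel": [0.0003,0.04,0],"twist": [0,0,0],"claw": 0.032}]}}

```text
clock: 18.35
position: [0.5819, 0.1393, -0.0135]
tool_rot: [3.142, 0.0, 0.134]
force: [-1.3, -0.1, -0.1]
grip_width: 0.0318
```

```bash
python3 look.py pics/w17.png
```

```text
18.35 [ 0.58187394  0.13931173 -0.01348853] [0.02207437 0.05989958] [-1.25920878 -0.09418293 -0.0575287 ] [3.14155278e+00 5.67773209e-05 1.33568060e-01]
```

View pics/w17.png

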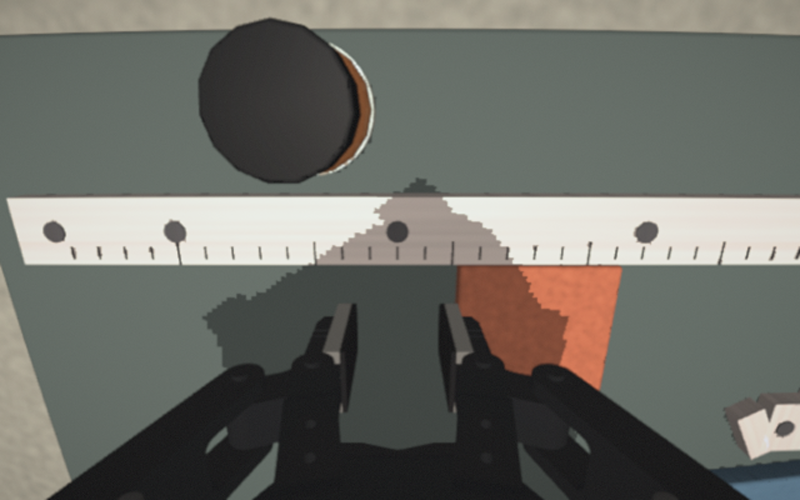

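{"method": "apply_moves", "body": {"commands": [{"travel": [0.0,0.004,0],"twist": [0,0,0],"claw": 0.032},{"travel": [0.0,0.008,0],"twist": [0,0,0],"claw": 0.032},{"travel": [0.0,0.012,0],"twist": [0,0,0],"claw": 0.032},{"travel": [0.0,0.016,0],"twist": [0,0,0],"claw": 0.032},{"travel": [0.0,0.02,0],"twist": [0,0,0],"claw": 0.032},{"travel": [0.0,0.024,0],"twist": [0,0,0],"claw": 0.032},{"travel": [0.0,0.028,0],"twist": [0,0,0],"claw": 0.032},{"travel": [0.0,0.032,0],"twist": [0,0,0],"claw": 0.032},{"travel": [0.0,0.036,0],"twist": [0,0,0],"claw": 0.032},{"travel": [0.0,0.04,0],"twist": [0,0,0],"claw": 0.032}]}}

```text
clock: 19.4
position: [0.5872, 0.0997, -0.0135]
tool_rot: [-3.142, 0.0, 0.134]
force: [-0.1, -0.1, -0.6]
grip_width: 0.0317
```

```bash
python3 look.py pics/w18.png
```

```text
19.4 [ 0.5872215   0.0997051  -0.01351015] [0.02208257 0.01993357] [-0.11925267 -0.06190752 -0.58908584] [-3.14156530e+00  2.48074805e-05  1.33515588e-01]
```

View pics/w18.png

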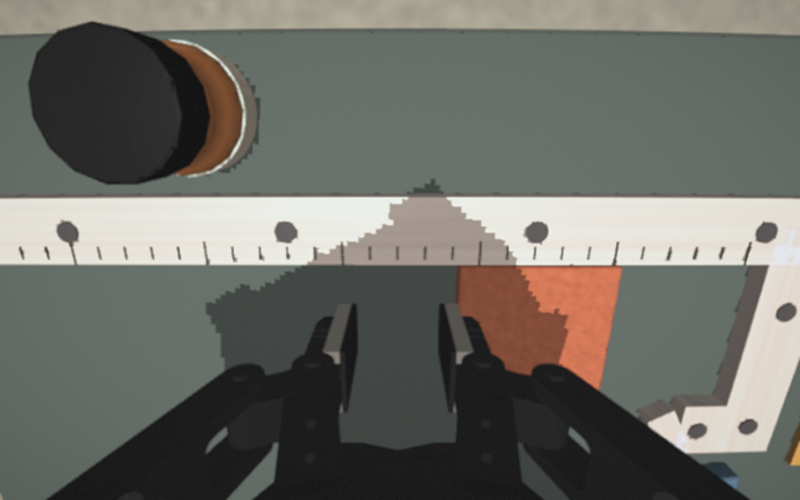

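{"method": "apply_moves", "body": {"commands": [{"travel": [0.0,0.004,0],"twist": [0,0,0],"claw": 0.032},{"travel": [0.0,0.008,0],"twist": [0,0,0],"claw": 0.032},{"travel": [0.0,0.012,0],"twist": [0,0,0],"claw": 0.032},{"travel": [0.0,0.016,0],"twist": [0,0,0],"claw": 0.032},{"travel": [0.0,0.02,0],"twist": [0,0,0],"claw": 0.032},{"travel": [0.0,0.024,0],"twist": [0,0,0],"claw": 0.032},{"travel": [0.0,0.028,0],"twist": [0,0,0],"claw": 0.032},{"travel": [0.0,0.032,0],"twist": [0,0,0],"claw": 0.032},{"travel": [0.0,0.036,0],"twist": [0,0,0],"claw": 0.032},{"travel": [0.0,0.039,0],"twist": [0,0,0],"claw": 0.032}]}}

```text
clock: 20.45
position: [0.5924, 0.0609, -0.0135]
tool_rot: [3.142, 0.0, 0.133]
force: [0.9, 0.5, -0.2]
grip_width: 0.0324
```

```bash
python3 look.py pics/w19.png
```

```text
20.45 [ 0.59241355  0.06094037 -0.01353266] [ 0.02204913 -0.0191773 ] [ 0.94635164  0.47491951 -0.1675782 ] [3.14155128e+00 6.53407281e-05 1.33321696e-01]
```

View pics/w19.png

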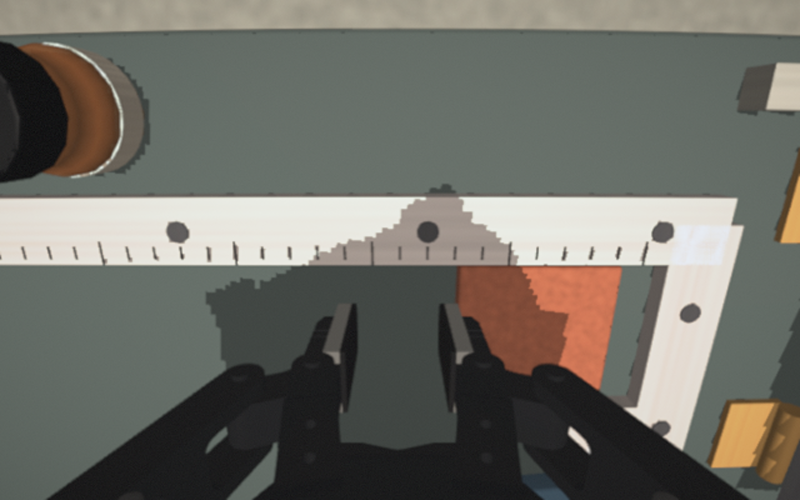

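{"method": "apply_moves", "body": {"commands": [{"travel": [0.0,0.003,0],"twist": [0,0,0],"claw": 0.032},{"travel": [0.0,0.006,0],"twist": [0,0,0],"claw": 0.032},{"travel": [0.0,0.009,0],"twist": [0,0,0],"claw": 0.032},{"travel": [0.0,0.011,0],"twist": [0,0,0],"claw": 0.032},{"travel": [0.0,0.012,0],"twist": [0,0,0],"claw": 0.032},{"travel": [0.0,0.013,0],"twist": [0,0,0],"claw": 0.032}]}}

```text
clock: 21.1
position: [0.5941, 0.0485, -0.0135]
tool_rot: [-3.142, -0.0, 0.134]
force: [-0.4, -0.4, 0.9]
grip_width: 0.0321
```

```bash
python3 look.py pics/w20.png
```

```text
21.1 [ 0.59414302  0.04846805 -0.01348639] [ 0.0220968  -0.03176887] [-0.35113084 -0.35318698  0.90346158] [-3.14153876e+00 -5.08095999e-05  1.33591550e-01]
```

View pics/w20.png

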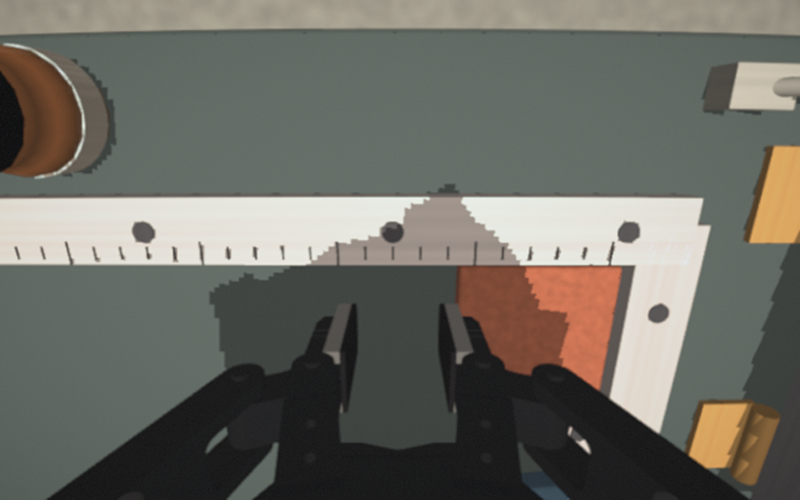

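Gap about 3–4 mm (tile edge 621 vs stop edge ~632). Creep with force checks.

{"method": "apply_moves", "body": {"commands": [{"travel": [0.0,0.001,0],"twist": [0,0,0],"claw": 0.032},{"travel": [0.0,0.002,0],"twist": [0,0,0],"claw": 0.032},{"travel": [0.0,0.0025,0],"twist": [0,0,0],"claw": 0.032}]}}

```text
clock: 21.45
position: [0.5945, 0.0459, -0.0135]
tool_rot: [3.142, 0.0, 0.134]
force: [0.4, 0.5, 0.1]
grip_width: 0.0318
```

{"method": "apply_moves", "body": {"commands": [{"travel": [0.0,0.0005,0],"twist": [0,0,0],"claw": 0.032},{"travel": [0.0,0.001,0],"twist": [0,0,0],"claw": 0.032}]}}

```text
clock: 21.65
position: [0.5946, 0.045, -0.0135]
tool_rot: [-3.142, 0.0, 0.134]
force: [0.3, -0.1, 0.7]
grip_width: 0.032
```

{"method": "apply_moves", "body": {"commands": [{"travel": [0.0,0.0005,0],"twist": [0,0,0],"claw": 0.032},{"travel": [0.0,0.0005,0],"twist": [0,0,0],"claw": 0.032}]}}

```text
clock: 21.85
position: [0.5946, 0.0444, -0.0135]
tool_rot: [3.142, 0.0, 0.133]
force: [-0.7, -0.1, 0.3]
grip_width: 0.0319
```

{"method": "apply_moves", "body": {"commands": [{"travel": [0.0,0.0005,0],"twist": [0,0,0],"claw": 0.032},{"travel": [0.0,0.0005,0],"twist": [0,0,0],"claw": 0.032}]}}

```text
clock: 22.05
position: [0.5947, 0.044, -0.0135]
tool_rot: [3.142, 0.0, 0.134]
force: [0.3, -0.6, -0.6]
grip_width: 0.0319
```

{"method": "apply_moves", "body": {"commands": [{"travel": [0.0,0.0005,0],"twist": [0,0,0],"claw": 0.032},{"travel": [0.0,0.0005,0],"twist": [0,0,0],"claw": 0.032}]}}

```text
clock: 22.25
position: [0.5948, 0.0435, -0.0135]
tool_rot: [3.142, -0.0, 0.134]
force: [-1.2, -1.1, 0.5]
grip_width: 0.0319
```

```bash
python3 look.py pics/w21.png; python3 - <<'E'
from h import *
s,f=pickle.load(open("last.pkl","rb"))
crop(f,"pics/w21c.png",340,190,560,340,3.6)
E
```

```text
22.25 [ 0.59479233  0.0434712  -0.01349029] [ 0.02207272 -0.03680767] [-1.20635633 -1.05983536  0.54714938] [ 3.14157011e+00 -6.69974769e-06  1.33503654e-01]
```

View pics/w21c.png

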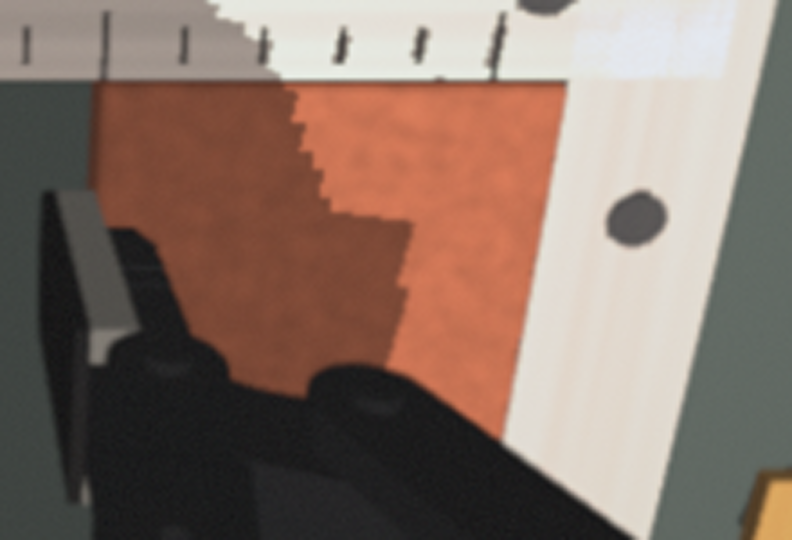

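Visually closed against both; push until a clear reaction.

{"method": "apply_moves", "body": {"commands": [{"travel": [0.0,0.0005,0],"twist": [0,0,0],"claw": 0.032},{"travel": [0.0,0.0005,0],"twist": [0,0,0],"claw": 0.032}]}}

```text
clock: 22.5
position: [0.5948, 0.0431, -0.0135]
tool_rot: [-3.142, 0.0, 0.134]
force: [-0.3, -0.0, -0.5]
grip_width: 0.032
```

{"method": "apply_moves", "body": {"commands": [{"travel": [0.0,0.0003,0],"twist": [0,0,0],"claw": 0.032},{"travel": [0.0,0.0003,0],"twist": [0,0,0],"claw": 0.032}]}}

```text
clock: 22.7
position: [0.5948, 0.043, -0.0135]
tool_rot: [-3.141, -0.0, 0.134]
force: [0.5, 2.4, 0.3]
grip_width: 0.0321
```

{"method": "apply_moves", "body": {"commands": [{"travel": [0.0,0.0004,0],"twist": [0,0,0],"claw": 0.032},{"travel": [0.0,0.0004,0],"twist": [0,0,0],"claw": 0.032}]}}

```text
clock: 22.9
position: [0.5949, 0.0429, -0.0135]
tool_rot: [-3.141, -0.0, 0.134]
force: [-0.5, 5.8, 0.8]
grip_width: 0.0319
```

{"method": "apply_moves", "body": {"commands": [{"travel": [0.0,-0.001,0],"twist": [0,0,0],"claw": 0.032},{"travel": [0.0,-0.006,0],"twist": [0,0,0],"claw": 0.032},{"travel": [0.0,-0.025,0],"twist": [0,0,0],"claw": 0.032},{"travel": [0.0,-0.025,0],"twist": [0,0,0],"claw": 0.032},{"travel": [0.0,-0.025,-0.04],"twist": [0,0,0],"claw": 0.032},{"travel": [0.0,-0.025,-0.09],"twist": [0,0,0],"claw": 0.032},{"travel": [-0.04,-0.02,-0.13],"twist": [0,0,0],"claw": 0.032},{"travel": [-0.08,0.02,-0.16],"twist": [0,0,0],"claw": 0.032},{"travel": [-0.08,0.02,-0.16],"twist": [0,0,0],"claw": 0.032},{"travel": [-0.08,0.02,-0.16],"twist": [0,0,0],"claw": 0.032}]}}

```text
clock: 23.9
position: [0.5179, 0.0091, 0.1483]
tool_rot: [3.139, -0.002, 0.13]
force: [1.1, -0.2, -0.8]
grip_width: 0.0317
```

```bash
python3 look.py pics/w22.png; python3 - <<'E'
from h import *
from workcell import bot
s,f=pickle.load(open("last.pkl","rb"))
u=proj(f,j2w(.02,-.09,.028),s)[0].astype(int);print(u)
crop(f,"pics/w22c.png",u[0]-60,u[1]-55,u[0]+60,u[1]+55,5.5);print(u-[60,55])
g=bot.grab_frame("scene");crop(g,"pics/sc22.png",240,140,420,300,4.4)
E
```

```text
23.9 [0.51786594 0.00911286 0.14825276] [-0.05875431 -0.06058068] [ 1.05220818 -0.1859683  -0.76900007] [ 3.13939147e+00 -1.85712219e-03  1.30459731e-01]
[349  95]
[289  40]
```

View pics/w22c.png

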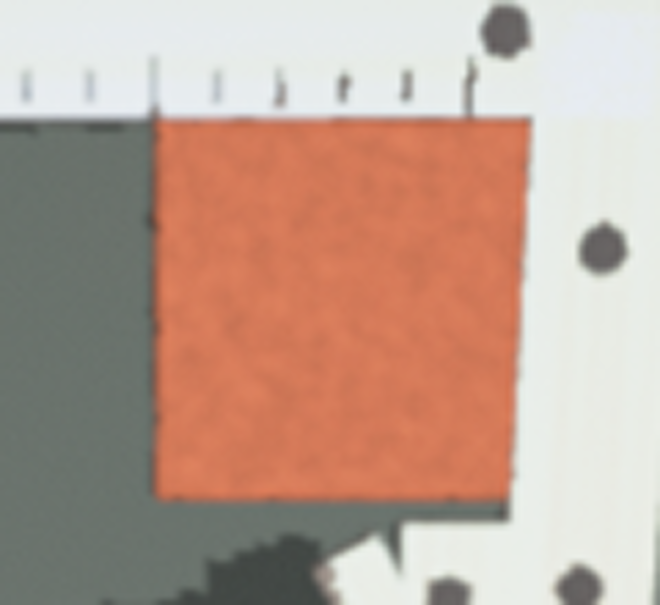

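View pics/sc22.png

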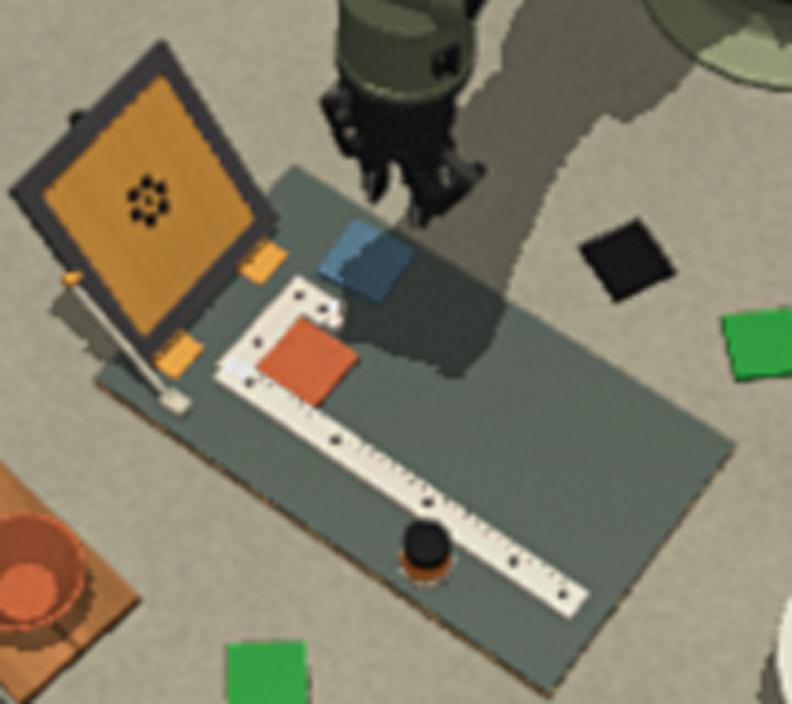

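{"method": "apply_moves", "body": {"commands": [{"travel": [0,0,0],"twist": [0,0,0],"claw": 0.032},{"travel": [0,0,0],"twist": [0,0,0],"claw": 0.032},{"travel": [0,0,0],"twist": [0,0,0],"claw": 0.032}]}}

```text
clock: 24.3
position: [0.5183, 0.0125, 0.1459]
tool_rot: [-3.141, 0.001, 0.134]
force: [-0.5, 0.2, -0.3]
grip_width: 0.0322
```

```bash
python3 -c "
from workcell import bot
s=bot.observe();print(s['clock'],s['force'],abs(s['qd']).max());print(bot.job_done())"
```

```text
24.3 [-0.52500208  0.2278662  -0.32237673] 0.0036188340576764643
the job is handed in; nothing more can be done
None
```

The tile is home in the corner pocket and the job is handed in at 24.3 s. It reported no verdict.

- **To the rail:** I pushed the tile with two fingers, which squared it, until it lay flat against the rail. The reaction there was about 5 N, with the tile still about 199 mm from home along the rail.
- **Into the pocket:** I then slid it along the rail with the back of one finger until it met the end stop, at about 6 N. I backed off along the rail and raised the hand clear.
- **Last checks:** The wrist close-up shows the tile's edges flush along both the rail and the end stop, with about 4 mm of play at the cheek. In the scene view the blue tile and stain jar look unmoved. The wrist force is at noise level and the arm is at rest. I did not recheck the cup, brush or glaze jar one by one, but the hand stayed well clear of them.
- **What disagreed:** The visible fingertips are about 35 mm behind the stated TCP. Because of that, my first push passed over the tile without touching it. I confirmed the offset by touching down gently on the board (about 5 N), and worked from it afterwards.
- **Calibration:** The camera estimates of the jig pose differed by a few mm and about 0.006 rad. I therefore judged the final seating by contact force and close-up pictures rather than by coordinates.

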